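# Find the glazed instrument feet by dragging and clean them

## Robot

A 6-joint arm with a two-finger parallel gripper is mounted at the origin on the work surface. World frame = base frame: x ahead of the robot, y to its left, z up, the work surface at z = 0. Lengths are in m, angles in rad, forces in N, time in s.
With the tool pointing down it reaches from about 0.375 to 0.825 m from the base axis. Payload 5.5 kg.
Tool frame: the origin (TCP) lies at the very end of the fingers, on their centre line; the grasp point (between the pads) lies manip.grasp_offset behind it (manip.grasp_offset is the distance from the TCP to the grasp point, in m); z points along the fingers, y is the direction in which the jaws open and shut (so a half turn about z gives the same grasp; the last joint's range is limited). The gripper opens to 85 mm and grips with 20 to 120 N. Pads are 22 mm wide; open, the fingers measure 114 mm over their backs; the gripper's body (76 mm by 85 mm) begins 54 mm behind the grasp point. The pads swing forward as they close: fully open they stand 13 mm farther back than shut.
Start: joints at [-1.228, 0.314, -0.047, 1.21, 0, 1.571], TCP at [0.202, -0.565, 0.231] pointing down, gripper open.
Joint ranges: [-2.67, 2.67], [-0.69, 1.73], [-1.03, 1.25], [-2.08, 2.16], [-1.42, 1.45], [-3.14, 3.14]. Speed limits (rad/s): [2.39, 2.39, 3.01, 3.14, 3.14, 3.14].

## Interface

Orientations are given as a unit quaternion [x, y, z, w].
In Python, from cell import manip gives the robot as it stands. The module is installed in compiled form; this text tells all that it offers.
- The arm moves only by the tool carry_out, never from a script. Its argument "series" is a list of rows, each an object of numbers: "gripper": the opening, from 0 (shut) to 1 (fully open); "dx", "dy", "dz": the shift along the tool's x, y, z in cm; "roll": the turn about the tool's z in rad. A call has 1 to 12 rows; each row shifts and turns the commanded pose from where the row before left it, along the tool's axes as they then stand; what a row does not reach is not made up. A row lasts 1/12 s, in which the tool goes at most 41.7 mm and 7.16 degrees, less where a joint would pass 70% of its speed; a pose out of reach is approached as far as the arm can. A call is refused whole if a number of a shift passes 4.17 or a number of a turn 0.125, either way. A call with a gripper value outside its range is refused whole. The fingers move at their own pace and stop on an object; the grip force is fixed at half the most. Time passes only in rows, so rows that do not move let the fingers close. It gives the time, the measured TCP pose, the force and the opening at its end, in the units of the state.
- manip.state(): the state, without advancing time (a new reading comes with each control period).
- manip.read_camera(name): name is "scene" or "top"; returns a dict with "pixels" (480x640x3 uint8, blue, green, red), "K" (3x3 intrinsics, pixels), "dist" ([k1, k2, p1, p2, k3] as OpenCV has them; the pictures are not rectified), "camera_from_world" (4x4, takes a point from world to camera coordinates). Camera axes: x right, y up, looking along -z (the intrinsics and any distortion apply to the point x, -y, -z); pixel columns grow to the right and rows downward; lengths in m; the calibration is good to about 2 mm. A picture is of the moment at which its call begins. There is no depth.
- manip.hand_in(): hands the job in, once; it reports no verdict.
Trained networks look in a picture, given as the dict that the camera call returned (one of the last four; its "shot" number tells which), for a name from the list of things; names that differ only in an ending like _2 or _b are one class to them, and where a whole thing is asked for, a point or a joint stands for the part that bears it (a point fixed in the world has none). Each returns a list of dicts, best first, with "score" (0 to 1); they miss things now and then, are a little off and sometimes report something else, mostly with a low value. They report only what shows in the picture. A call takes as long as a camera call. They do not tell look-alikes from the thing itself.
- manip.trace(thing, picture): "region" (480x640 bool, what is visible of it) and "at" ([row, column] in pixels, amid what is visible of it).
The state is a dict: "time": time; "qpos": joint angles; "dq": joint speeds; "joint_efforts": joint torques, N m; "tcp_pos": TCP position; "tcp_rot": TCP orientation; "wrist_force": force on the tool from outside, world axes, zero at the start; "torque": the same for the moment, N m; "finger_gap": opening from 0.0 (shut) to 1.0 (fully open).
Only numpy, scipy, OpenCV 4.12 (cv2) and the standard library are available. Lean on these libraries where they do the work, as an engineer would, in place of code of your own. Each camera call takes 0.05 s, during which the arm holds its last target. There are 200 camera calls.

## Task

Pull each instrument foot that is there along the bench towards the robot across the blue tape, feel whether it drags hard or slips easily, and do not lift it before it is past the tape. Stand the feet that drag hard in the yellow tray and the glazed ones that slip easily in the blue wash tray, all upright and flat on the tray floor; once all the glazed ones are in it, press the red cleaner cap fully down and let it spring back. Leave the flask and the amber jar where they are.

Things in the scene. Friction and masses are not known exactly. Their poses are not given: they have to be found in the camera images.
- foot_a_mid (a point): centre (half-way up, 25 mm above the underside) of an instrument foot. All feet look alike; any may be absent. Black rubber sole 80 x 58 x 8 mm (x by y), steel plate 76 x 54 x 12 mm on it, and upright on its middle an orange lug 20 mm thick (along the foot's x), 40 mm wide (along y), 30 mm high; its top is 50 mm above the underside. Mass 0.74 to 0.86 kg
- foot_b_mid (a point): centre of another foot, same size and axes. Under its own weight alone, not pressed or carried, a foot with a sound sole needs 4 to 5.5 N to drag over the bench (friction coefficient about 0.6), a glazed one 1.2 to 1.7 N (about 0.18). Which are glazed cannot be seen
- foot_c_mid (a point): centre of another foot, same size and axes. The feet start on the far (+x) side of the tape, side by side in y about 83 mm apart in shuffled order, their x pointing away from the robot within 0.2 rad
- foot_d_mid (a point): centre of another foot, same size and axes. Pull low on the lug: pulled at its very top, a foot with a sound sole may rock
- foot_e_mid (a point): centre of another foot, same size and axes, sound or glazed like any other. A foot that rubs on or pushes another while it is dragged feels harder than it is
- tape (a point): middle of the straight strip of blue tape on the bench, 19 mm wide (x), 440 mm long (along y), flat with the bench; the feet start on its +x side, a foot is past it when its centre is on the -x side, nearer the robot
- wash_tray_in (a point): centre of the inner floor (5 mm above the bench) of the blue wash tray, which is fixed: inside 226 mm along its x, 112 mm along its y; walls 5 mm thick, 20 mm high over the bench. It takes three feet in a row along its x, 72 mm apart, each turned so that the foot's 80 mm side lies along the tray's y. It may be on the left or on the right
- ready_tray_in (a point): centre of the inner floor of the yellow tray for sound feet, fixed, the same size and make as the wash tray, on the other side
- cap_top (a point): middle of the flat top of the red spray cap, 36 mm in diameter, about 182 mm above the bench, on the upright cleaner canister (58 mm in diameter, in a black holder, fixed to the bench beyond the far (+x) end of the wash tray, 175 mm from the tray's centre); its spout points over the wash tray
- cap (a joint): how far the red cap is pressed, m: 0 up, 0.008 fully down; sprung, about 3 N to start and 10 N fully down, comes back by itself
- flask: bystander: conical glass flask, 84 mm wide, 125 mm high, to one side beyond the feet; origin under its centre; leave alone
- reagent: bystander: amber jar with a blue lid, 64 mm wide, 130 mm high, to one side beyond the feet; origin under its centre; leave alone
Things that resemble listed ones, but are neither listed nor needed, are in the scene too. What is shaped like the part that bears cap_top but purple is not meant.

How it is judged:
On the way, in this order (a step that is already met when the one before it is completed fails the run):
1. every foot with a glazed sole (called glazed_1, glazed_2 here; which of foot_a to foot_e these are is not told) stands in the blue wash tray (x of glazed_1 in the frame of wash_tray_in between -0.113 and 0.113 m and y of glazed_1 in the frame of wash_tray_in between -0.056 and 0.056 m and z of glazed_1 in the frame of wash_tray_in between -0.01 and 0.008 m and angle between each of glazed_1, glazed_2's own z axis and vertical below 0.15 rad and x of glazed_2 in the frame of wash_tray_in between -0.113 and 0.113 m and y of glazed_2 in the frame of wash_tray_in between -0.056 and 0.056 m and z of glazed_2 in the frame of wash_tray_in between -0.01 and 0.008 m), for 0.3 s.
2. the red cap is pressed fully down while the glazed feet stand in the wash tray (all of step 1 and value of joint cap above 0.0065 m), for 0.1 s.
3. the cap has sprung back up (value of joint cap below 0.002 m), for 0.1 s.
At the end, for the whole second after the job is handed in: each foot upright on its tray floor: every foot with a glazed sole (glazed_*) on the floor of the blue wash tray and every sound one (sound_*) on that of the yellow tray, flat within 0.15 rad, at rest; the cap is up (all of step 1 and x of sound_1 in the frame of ready_tray_in between -0.113 and 0.113 m and y of sound_1 in the frame of ready_tray_in between -0.056 and 0.056 m and z of sound_1 in the frame of ready_tray_in between -0.01 and 0.008 m and angle between each of sound_1, sound_2, sound_3's own z axis and vertical below 0.15 rad and x of sound_2 in the frame of ready_tray_in between -0.113 and 0.113 m and y of sound_2 in the frame of ready_tray_in between -0.056 and 0.056 m and z of sound_2 in the frame of ready_tray_in between -0.01 and 0.008 m and x of sound_3 in the frame of ready_tray_in between -0.113 and 0.113 m and y of sound_3 in the frame of ready_tray_in between -0.056 and 0.056 m and z of sound_3 in the frame of ready_tray_in between -0.01 and 0.008 m and linear speed of each of glazed_1, glazed_2, sound_1, sound_2, sound_3 below 0.01 m/s and value of joint cap below 0.002 m); the robot touches nothing.
It fails at once if a foot is lifted more than 30 mm off the bench while its centre is still on the far side of the tape ((height (world z) of sound_1 above 0.03 m and x of sound_1 in the frame of tape above 0.005 m) or (height (world z) of sound_2 above 0.03 m and x of sound_2 in the frame of tape above 0.005 m) or (height (world z) of sound_3 above 0.03 m and x of sound_3 in the frame of tape above 0.005 m) or (height (world z) of glazed_1 above 0.03 m and x of glazed_1 in the frame of tape above 0.005 m) or (height (world z) of glazed_2 above 0.03 m and x of glazed_2 in the frame of tape above 0.005 m)).
It fails at once if the flask is moved by more than 30 mm or tipped (distance of flask from where it was at the start of the episode above 0.03 m or angle between flask's own z axis and vertical above 0.5 rad).
It fails at once if the amber jar is moved by more than 30 mm or tipped (distance of reagent from where it was at the start of the episode above 0.03 m or angle between reagent's own z axis and vertical above 0.5 rad).
Of sound_1, sound_2, sound_3, glazed_1, glazed_2 only 4 to 5 are there at a start; the rules pass over those that are not, and their reading is None.
At some moment in a run one of sound_1, sound_2, sound_3, glazed_1, glazed_2 may be knocked a few centimetres aside while the robot is not near it.
Once in a run the grip may slacken for a moment while it holds something.
It also fails if it takes over 210 s, if anything falls off the work surface, if the arm or the gripper's body presses on something with over 40 N, if the wrist force passes 120 N, or if a joint passes its speed limit or range.

## Working session

There is one attempt and no reset: what is moved stays moved. The work goes in short steps, Python scripts to look and compute and a tool call to move; the robot and the scene stay as the last step left them, time stands still between calls to the robot, and variables do not carry over. Pictures are saved under pics/ and viewed, about 12 in all and at most 16, crops included, and the job is handed in when it is done.

Besides the shell and the picture viewer there is one more tool, called after "Emit:" by a JSON object that holds its "method" and its "body", one argument or row to a line. carry_out: Moves the arm, as the interface text tells. Its arguments: {"type":"object","properties":{"series":{"type":"array","items":{"type":"object","properties":{"gripper":{"type":"number"},"dx":{"type":"number"},"dy":{"type":"number"},"dz":{"type":"number"},"roll":{"type":"number"}}}}},"required":["series"]}

```bash
mkdir -p pics; ls; cat > h.py <<'E'
import numpy as np, cv2
from cell import manip
def proj(c,P):
    P=np.atleast_2d(P).astype(float);M=c["camera_from_world"]
    q=P@M[:3,:3].T+M[:3,3]; q=q*[1,-1,-1]
    return cv2.projectPoints(q,np.zeros(3),np.zeros(3),c["K"],np.array(c["dist"],float))[0][:,0]
def unproj(c,rc,z):
    "pixel (row,col) -> world at height z"
    u=cv2.undistortPoints(np.array([[[rc[1],rc[0]]]],float),c["K"],np.array(c["dist"],float))[0,0]
    M=c["camera_from_world"];R=M[:3,:3];o=-R.T@M[:3,3];d=R.T@np.array([u[0],-u[1],-1])
    return o+d*(z-o[2])/d[2]
E
python3 - <<'E'
from h import *
print(manip.grasp_offset); print(manip.state())
for n in("scene","top"):
    c=manip.read_camera(n); cv2.imwrite(f"pics/{n}0.png",c["pixels"])
    M=c["camera_from_world"];print(n,-M[:3,:3].T@M[:3,3])
    for t,z in(("foot_a_mid",.035),("cap_top",.182),("flask",.05),("reagent",.06)):
        for r in manip.trace(t,c): print(t,round(r["score"],2),r["at"],r["region"].sum(),unproj(c,r["at"],z).round(3))
E
```

```text
pics
0.0187
{'time': 0.0, 'qpos': array([-1.22802081e+00,  3.14236822e-01, -4.80699239e-02,  1.21019253e+00,
       -1.45853356e-05,  1.57082919e+00]), 'dq': array([-0.00095702,  0.00066365,  0.00032217, -0.00103356, -0.00024732,
       -0.00071424]), 'joint_efforts': array([ 1.43541434e-03, -5.39587605e+01,  3.39751303e+01,  1.89733022e-02,
        9.80083428e-05, -2.03790034e-05]), 'tcp_pos': array([ 0.20146479, -0.5645585 ,  0.2304321 ]), 'tcp_rot': array([ 9.85351478e-01,  1.70533692e-01, -1.52418925e-04, -8.37755709e-04]), 'wrist_force': array([ 0.72505303,  0.27872727, -0.19914705]), 'torque': array([-0.03193298, -0.02601632, -0.04261228]), 'finger_gap': 0.9997293479477471}
scene [ 1.22630963 -0.70442817  0.86899335]
foot_a_mid 0.97 [243.4, 384.5] 528 [0.658 0.149 0.035]
foot_a_mid 0.21 [295.1, 326.2] 749 [ 0.681 -0.104  0.035]
cap_top 0.81 [277.0, 245.6] 369 [ 0.626 -0.29   0.182]
cap_top 0.59 [300.1, 156.0] 342 [ 0.555 -0.456  0.182]
flask 0.67 [357.9, 293.0] 1461 [ 0.768 -0.293  0.05 ]
reagent 0.63 [229.0, 446.4] 1112 [0.755 0.293 0.06 ]
top [ 0.39167595 -0.0496667   1.12186822]
foot_a_mid 0.6 [213.0, 212.5] 875 [0.645 0.167 0.035]
cap_top 0.77 [239.5, 511.3] 358 [ 0.546 -0.445  0.182]
cap_top 0.6 [207.7, 429.1] 377 [ 0.613 -0.286  0.182]
flask 0.9 [166.4, 413.4] 1132 [ 0.741 -0.29   0.05 ]
reagent 0.59 [162.7, 153.1] 1220 [0.758 0.299 0.06 ]
reagent 0.46 [313.9, 149.2] 6102 [0.421 0.295 0.06 ]
```

View pics/scene0.png

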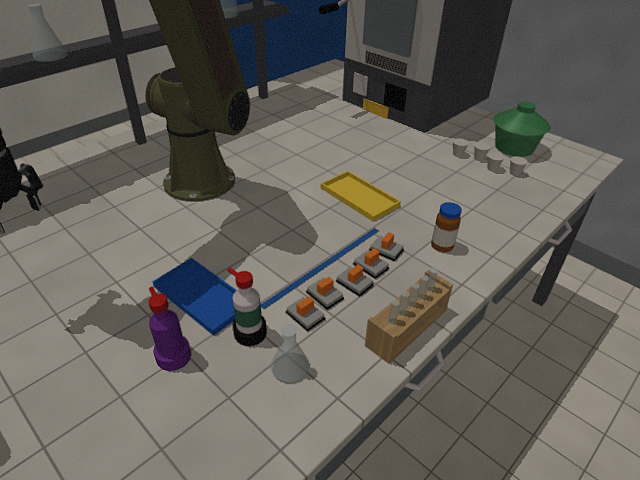

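View pics/top0.png

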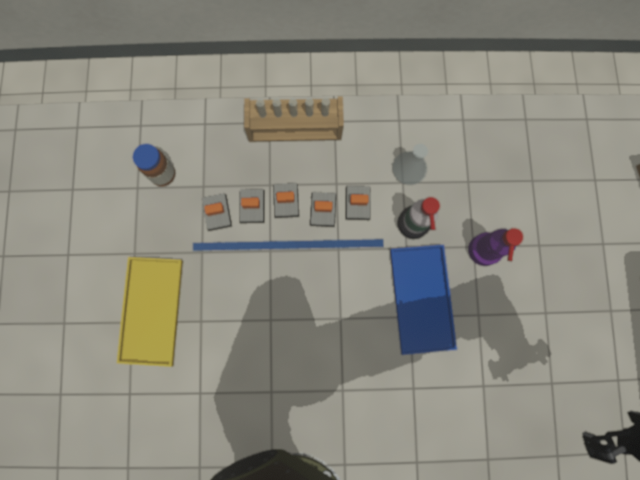

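The top picture shows five feet (orange lugs at (214,209), (250,202), (286,197), (323,206), (359,199)), the tape at row 244, the yellow tray left at (151,311), and the blue tray right at (423,299). Two red caps appear: (430,206) on the white/green canister in the black holder, and (513,237) on a purple bottle. The first one fits, as it is white and lies beyond the far end of the blue tray. I'll measure these and check the cap in a crop.

```bash
cat >> h.py <<'E'
def blobs(c,lo,hi,amin):
    hsv=cv2.cvtColor(c["pixels"],cv2.COLOR_BGR2HSV); m=cv2.inRange(hsv,np.array(lo),np.array(hi))
    m=cv2.morphologyEx(m,cv2.MORPH_CLOSE,np.ones((3,3)))
    cs=[k for k in cv2.findContours(m,cv2.RETR_EXTERNAL,cv2.CHAIN_APPROX_NONE)[0] if cv2.contourArea(k)>amin]
    return m,cs
ORANGE=((7,140,120),(17,255,255))
def rect(c,k,z):
    P=np.array([unproj(c,(p[0][1],p[0][0]),z)[:2] for p in k]).astype(np.float32)
    b=cv2.minAreaRect(P); q=cv2.boxPoints(b); e=max((q[1]-q[0],q[2]-q[1]),key=np.linalg.norm)
    return np.array(b[0]),sorted(b[1]),(np.degrees(np.arctan2(e[1],e[0])))%180
from scipy.optimize import least_squares
def hull(x,y,th,b):
    (X,Y,z0,z1)=b; ct,st=np.cos(th),np.sin(th)
    return [[x+ct*a*X/2-st*d*Y/2,y+st*a*X/2+ct*d*Y/2,z] for a in(-1,1) for d in(-1,1) for z in(z0,z1)]
def lugs(cams,z0=.0,amin=25):
    "fit lug boxes (pose x,y,th) to orange silhouettes in cameras; z0 height of underside"
    out=[]
    top=cams[-1]
    masks=[[k for k in blobs(c,*ORANGE,amin)[1]] for c in cams]
    for k in masks[-1]:
        p,s,a=rect(top,k,.04+z0)
        obs=[(top,k)]
        for c,ks in zip(cams[:-1],masks[:-1]):
            uv=proj(c,[*p,.035+z0])[0]
            for q in ks:
                m=cv2.moments(q)
                if np.hypot(m["m10"]/m["m00"]-uv[0],m["m01"]/m["m00"]-uv[1])<10: obs.append((c,q))
        def f(v):
            r=[]
            for c,q in obs:
                h=cv2.convexHull(proj(c,hull(v[0],v[1],v[2],(.02,.04,.02+z0,.05+z0))).astype(np.float32))
                r+=[cv2.pointPolygonTest(h,(float(t[0][0]),float(t[0][1])),True)-.5 for t in q]
            return r
        best=min((least_squares(f,[*p,t],loss="soft_l1",x_scale=[.01,.01,.1],diff_step=1e-3) for t in(-.15,0.01,.15)),key=lambda r:r.cost)
        out.append((best.x,np.sqrt(2*best.cost/len(best.fun)),len(obs)))
    return out
E
python3 - <<'E'
from h import *
cams=[manip.read_camera("scene"),manip.read_camera("top")]
for v,e,n in lugs(cams): print("lug",v.round(4),round(e,2),n)
t=cams[1]
for nm,lo,hi,z in(("blue",(105,140,40),(125,255,255),.0),("yellow",(20,140,80),(32,255,255),.02)):
    for k in blobs(t,lo,hi,300)[1]: 
        for zz in (0,.02): print(nm,zz,*rect(t,k,zz),cv2.contourArea(k))
p=t["pixels"]
a=cv2.resize(p[150:330,380:540],None,fx=2.2,fy=2.2); b=cv2.resize(cams[0]["pixels"][220:380,130:290],(396,396)); 
cv2.imwrite("pics/crop1.png",np.hstack([a,b]))
# red cap: two-camera triangulation
for c in cams:
    for r in manip.trace("cap_top",c): print("cap",r["at"],unproj(c,r["at"],.175).round(4))
    for lo,hi in (((0,150,80),(6,255,255)),((172,150,80),(180,255,255))):
        for k in blobs(c,lo,hi,25)[1]: print("red",cv2.boundingRect(k))
E
```

```text
lug [0.6559 0.1627 0.5722] 1.24 2
lug [ 0.6571 -0.084   0.3157] 1.37 2
lug [0.6682 0.082  0.4301] 1.28 2
lug [ 0.6721 -0.1668  0.3627] 1.42 2
lug [0.68   0.0028 0.3843] 1.28 2
blue 0 [ 0.44595814 -0.30412453] [0.12103177607059479, 0.23288670182228088] 3.3813832 5113.5
blue 0.02 [ 0.4449904 -0.2995882] [0.11887408792972565, 0.22873488068580627] 3.3813746 5113.5
blue 0 [0.79598629 0.33839971] [0.0537528432905674, 0.0562695749104023] 44.328144 383.5
blue 0.02 [0.78877848 0.33148146] [0.05279458686709404, 0.05526646599173546] 44.328533 383.5
yellow 0 [0.43067232 0.31389746] [0.12235809862613678, 0.23449668288230896] 176.19598 5412.5
yellow 0.02 [0.42997718 0.30741608] [0.1201767772436142, 0.2303161323070526] 176.19598 5412.5
cap [299.0, 157.7] [ 0.548  -0.4493  0.175 ]
cap [277.1, 246.0] [ 0.6209 -0.2858  0.175 ]
red (149, 287, 18, 26)
red (227, 268, 25, 21)
cap [238.7, 509.8] [ 0.5492 -0.4446  0.175 ]
cap [207.8, 429.2] [ 0.6144 -0.2881  0.175 ]
red (506, 230, 16, 30)
red (423, 198, 16, 31)
```

View pics/crop1.png

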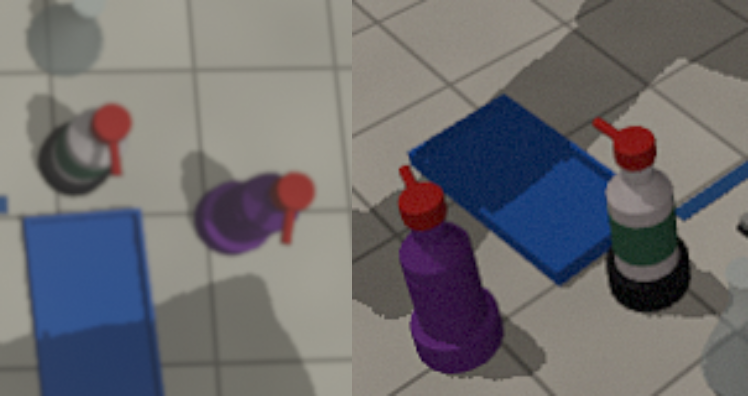

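The crop confirms it: the white bottle with the green label in the black holder (top (430,206), scene (244,280)) carries the meant red cap. The purple bottle is the decoy. The lug yaw fit is poor, so I'll refine it from the foot outline and look enlarged.

```bash
python3 - <<'E'
from h import *
c=manip.read_camera("top");p=c["pixels"]
for k in blobs(c,*ORANGE,25)[1]:
    print("lug",rect(c,k,.045),cv2.boundingRect(k))
    x,y,w,h=cv2.boundingRect(k);
g=cv2.cvtColor(p,cv2.COLOR_BGR2GRAY); hsv=cv2.cvtColor(p,cv2.COLOR_BGR2HSV)
roi=np.zeros_like(g); roi[185:234,195:380]=1
print(p[225,232],p[190,251],p[213,253],p[225,300],hsv[213,253])
m=((g<105)&(roi>0)).astype(np.uint8)|(cv2.inRange(hsv,*map(np.array,ORANGE))//255)
m=cv2.morphologyEx(m,cv2.MORPH_OPEN,np.ones((3,3)))
for k in cv2.findContours(m,0,1)[0]:
    if cv2.contourArea(k)>200: print("foot",rect(c,k,.01),cv2.contourArea(k))
M,_=blobs(c,(100,100,40),(125,255,255),10)
ys,xs=np.nonzero(M[236:252,190:386]); print("tape",xs.min()+190,xs.max()+190)
for u in(200,285,375):
    yy=np.nonzero(M[236:252,u])[0]; print(unproj(c,(236+yy.mean(),u),0).round(4),len(yy))
a=cv2.resize(p[180:255,190:390],None,fx=4,fy=4,interpolation=2); b=cv2.resize(m[180:255,190:390]*255,None,fx=4,fy=4)
cv2.imwrite("pics/crop2.png",np.vstack([a,cv2.cvtColor(b,cv2.COLOR_GRAY2BGR)]))
E
```

```text
lug (array([0.65295011, 0.16296816]), [0.01996622420847416, 0.038183461874723434], np.float32(100.44614)) (205, 203, 18, 11)
lug (array([ 0.65365064, -0.08209644]), [0.018409689888358116, 0.03589129447937012], np.float32(88.87581)) (315, 202, 17, 9)
lug (array([0.66616625, 0.08136953]), [0.018463756889104843, 0.03623861446976662], np.float32(88.81419)) (242, 198, 17, 9)
lug (array([ 0.66825294, -0.16339698]), [0.018531305715441704, 0.036282729357481], np.float32(88.91976)) (351, 195, 17, 9)
lug (array([0.67695653, 0.00279464]), [0.0201521385461092, 0.036551084369421005], np.float32(94.21166)) (277, 192, 17, 10)
[124 134 136] [119 126 126] [121 128 128] [143 154 156] [ 30  14 128]
tape 194 382
[0.5747 0.2019 0.    ] 6
[0.5754 0.0061 0.    ] 6
[ 0.5759 -0.2012  0.    ] 6
```

View pics/crop2.png

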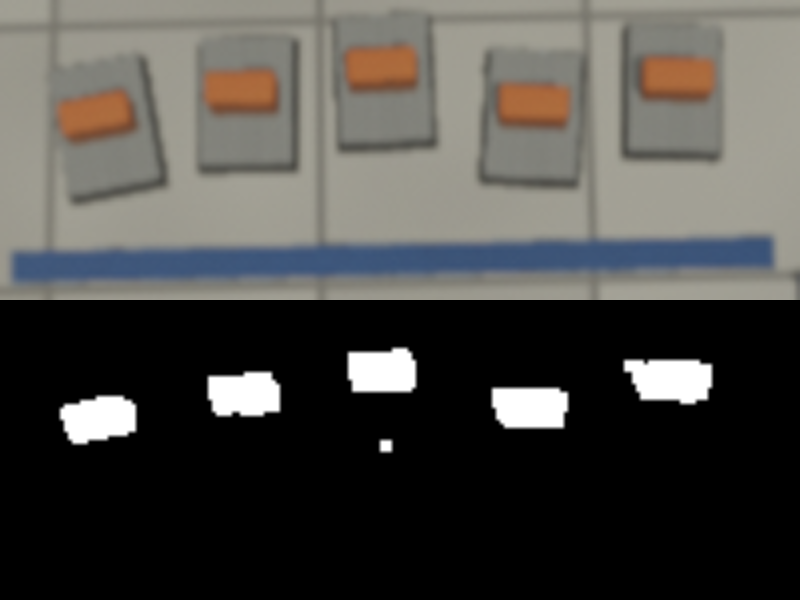

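The crop shows the five lugs, with yaws of about +10°, 0, +4°, -4°, 0 from left to right. The tape is at x = 0.575. The mask found only the lugs, which is enough. I'll start with the rightmost foot.

```bash
cat > plan.py <<'E'
import sys
from h import *
def yaw(q):
    a,b,c,d=q; return np.degrees(np.arctan2(2*(a*b+c*d),1-2*(b*b+c*c)))
def plan(x,y,z,ph,n,start=None):
    s=manip.state(); p=np.array(s["tcp_pos"]); f0=yaw(s["tcp_rot"])
    D=np.array([x,y,z])-p; df=(ph-f0+180)%360-180; droll=-np.radians(df)/n
    print("from",p.round(4),round(f0,1),"d",D.round(4),round(df,1),"roll/row",droll.round(4),"q6",s["qpos"][5].round(2),"F",s["wrist_force"].round(2),"gap",round(s["finger_gap"],3))
    for i in range(n):
        f=np.radians(f0+df*i/n); w=D/n*100
        print(i,"dx %.2f dy %.2f dz %.2f"%(w[0]*np.cos(f)+w[1]*np.sin(f),w[0]*np.sin(f)-w[1]*np.cos(f),-w[2]))
        if abs(df)<.6: break
if __name__=="__main__": plan(*map(float,sys.argv[1:5]),int(sys.argv[5]))
E
python3 plan.py .45 -.1 .23 90 12
```

```text
from [ 0.2017 -0.5651  0.2313] 19.6 d [ 0.2483  0.4651 -0.0013] 70.4 roll/row -0.1023 q6 1.57 F [ 0.58  1.32 -0.46] gap 1.0
0 dx 3.25 dy -2.95 dz 0.01
1 dx 3.54 dy -2.61 dz 0.01
2 dx 3.78 dy -2.23 dz 0.01
3 dx 3.99 dy -1.83 dz 0.01
4 dx 4.16 dy -1.42 dz 0.01
5 dx 4.28 dy -0.98 dz 0.01
6 dx 4.36 dy -0.54 dz 0.01
7 dx 4.39 dy -0.09 dz 0.01
8 dx 4.38 dy 0.36 dz 0.01
9 dx 4.32 dy 0.80 dz 0.01
10 dx 4.22 dy 1.24 dz 0.01
11 dx 4.07 dy 1.66 dz 0.01
```

Emit:
{"method": "carry_out", "body": {
  "series": [
    {"dx": 2.6,"dy": -2.4,"roll": -0.1},
    {"dx": 2.8,"dy": -2.1,"roll": -0.1},
    {"dx": 3.0,"dy": -1.8,"roll": -0.1},
    {"dx": 3.2,"dy": -1.5,"roll": -0.1},
    {"dx": 3.3,"dy": -1.1,"roll": -0.1},
    {"dx": 3.4,"dy": -0.8,"roll": -0.1},
    {"dx": 3.5,"dy": -0.4,"roll": -0.1},
    {"dx": 3.5,"dy": 0,"roll": -0.1},
    {"dx": 3.5,"dy": 0.3,"roll": -0.1},
    {"dx": 3.4,"dy": 0.7,"roll": -0.1},
    {"dx": 3.3,"dy": 1.0,"roll": -0.1},
    {"dx": 3.2,"dy": 1.3,"roll": -0.1,"gripper": 0.55}
  ]
}}

```text
$.series[0]: bad value
```

```bash
python3 plan.py .671 -.165 .1 90 10
```

```text
from [ 0.2017 -0.5651  0.2313] 19.6 d [ 0.4693  0.4001 -0.1313] 70.4 roll/row -0.1228 q6 1.57 F [ 0.58  1.32 -0.46] gap 1.0
0 dx 5.76 dy -2.19 dz 1.31
1 dx 5.99 dy -1.47 dz 1.31
2 dx 6.12 dy -0.72 dz 1.31
3 dx 6.17 dy 0.03 dz 1.31
4 dx 6.12 dy 0.79 dz 1.31
5 dx 5.97 dy 1.53 dz 1.31
6 dx 5.74 dy 2.25 dz 1.31
7 dx 5.42 dy 2.94 dz 1.31
8 dx 5.02 dy 3.58 dz 1.31
9 dx 4.55 dy 4.17 dz 1.31
```

Emit:
{"method": "carry_out", "body": {
  "series": [
    {"dx": 2.6,"dy": -2.4,"dz": 0,"roll": -0.1,"gripper": 1},
    {"dx": 2.8,"dy": -2.1,"dz": 0,"roll": -0.1,"gripper": 1},
    {"dx": 3.0,"dy": -1.8,"dz": 0,"roll": -0.1,"gripper": 1},
    {"dx": 3.2,"dy": -1.5,"dz": 0,"roll": -0.1,"gripper": 1},
    {"dx": 3.3,"dy": -1.1,"dz": 0,"roll": -0.1,"gripper": 1},
    {"dx": 3.4,"dy": -0.8,"dz": 0,"roll": -0.1,"gripper": 1},
    {"dx": 3.5,"dy": -0.4,"dz": 0,"roll": -0.1,"gripper": 1},
    {"dx": 3.5,"dy": 0,"dz": 0,"roll": -0.1,"gripper": 1},
    {"dx": 3.5,"dy": 0.3,"dz": 0,"roll": -0.1,"gripper": 1},
    {"dx": 3.4,"dy": 0.7,"dz": 0,"roll": -0.1,"gripper": 1},
    {"dx": 3.3,"dy": 1.0,"dz": 0,"roll": -0.1,"gripper": 1},
    {"dx": 3.2,"dy": 1.3,"dz": 0,"roll": -0.1,"gripper": 0.55}
  ]
}}

```text
time: 1.75
tcp_pos: [0.4055, -0.1966, 0.2316]
tcp_rot: [0.715, 0.699, 0.0, 0.0]
wrist_force: [0.3, -0.8, -0.0]
finger_gap: 0.889
```

```bash
python3 plan.py .671 -.165 .1 90 10
```

```text
from [ 0.4055 -0.1966  0.2316] 88.7 d [ 0.2655  0.0316 -0.1316] 1.3 roll/row -0.0023 q6 1.14 F [ 0.3  -0.75 -0.02] gap 0.889
0 dx 0.38 dy 2.65 dz 1.32
1 dx 0.37 dy 2.65 dz 1.32
2 dx 0.37 dy 2.65 dz 1.32
3 dx 0.36 dy 2.65 dz 1.32
4 dx 0.35 dy 2.65 dz 1.32
5 dx 0.35 dy 2.65 dz 1.32
6 dx 0.34 dy 2.65 dz 1.32
7 dx 0.33 dy 2.65 dz 1.32
8 dx 0.33 dy 2.65 dz 1.32
9 dx 0.32 dy 2.65 dz 1.32
```

Emit:
{"method": "carry_out", "body": {
  "series": [
    {"dx": 0.35,"dy": 2.65,"dz": 1,"roll": -0.022,"gripper": 0.5},
    {"dx": 0.35,"dy": 2.65,"dz": 1,"roll": 0,"gripper": 0.5},
    {"dx": 0.35,"dy": 2.65,"dz": 1,"roll": 0,"gripper": 0.5},
    {"dx": 0.35,"dy": 2.65,"dz": 1,"roll": 0,"gripper": 0.5},
    {"dx": 0.35,"dy": 2.65,"dz": 1,"roll": 0,"gripper": 0.5},
    {"dx": 0.35,"dy": 2.65,"dz": 1,"roll": 0,"gripper": 0.5},
    {"dx": 0.35,"dy": 2.65,"dz": 1,"roll": 0,"gripper": 0.5},
    {"dx": 0.35,"dy": 2.65,"dz": 1,"roll": 0,"gripper": 0.5},
    {"dx": 0.35,"dy": 2.65,"dz": 1,"roll": 0,"gripper": 0.5},
    {"dx": 0.35,"dy": 2.65,"dz": 1,"roll": 0,"gripper": 0.5},
    {"dx": 0,"dy": 0,"dz": 0,"roll": 0,"gripper": 0.5},
    {"dx": 0,"dy": 0,"dz": 0,"roll": 0,"gripper": 0.5}
  ]
}}

```text
time: 2.75
tcp_pos: [0.6702, -0.1648, 0.1296]
tcp_rot: [0.709, 0.705, -0.001, -0.001]
wrist_force: [-0.5, -0.5, -0.2]
finger_gap: 0.503
```

```bash
python3 - <<'E'
from h import *
from plan import plan
plan(.671,-.165,.025,90,10)
c=manip.read_camera("scene");u=proj(c,[.67,-.165,.05])[0].astype(int);cv2.imwrite("pics/s3.png",cv2.resize(c["pixels"][u[1]-100:u[1]+50,u[0]-100:u[0]+100],None,fx=4,fy=4))
E
```

```text
from [ 0.6702 -0.1648  0.1296] 89.7 d [ 0.0008 -0.0002 -0.1046] 0.3 roll/row -0.0005 q6 1.33 F [-0.5  -0.55 -0.24] gap 0.503
0 dx -0.00 dy 0.01 dz 1.05
```

View pics/s3.png

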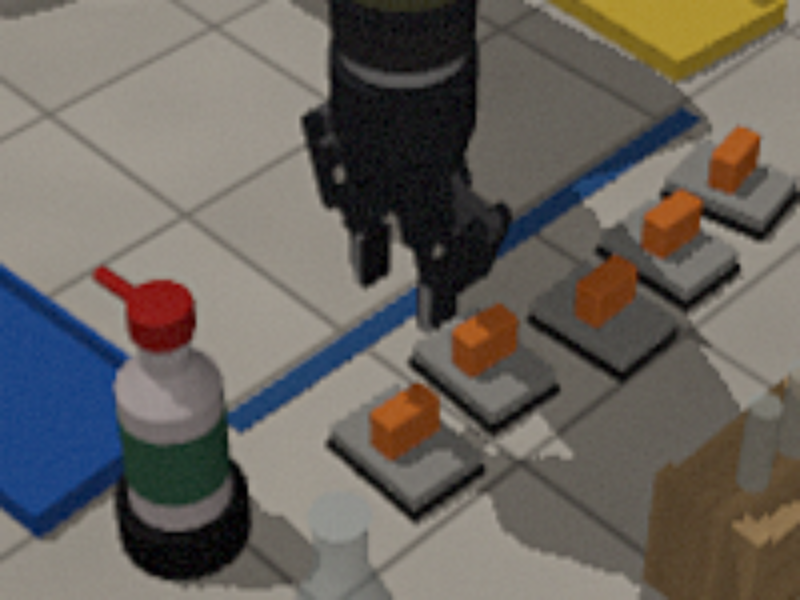

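Picture: the gripper hovers with its jaws along x over the near foot (crop (400,425)). All five feet stand free of each other. Next I lower to straddle the lug with slack, so the far finger pulls it without loading it vertically.

Emit:
{"method": "carry_out", "body": {
  "series": [
    {"dx": 0,"dy": 0,"dz": 1.3,"roll": 0,"gripper": 0.5},
    {"dx": 0,"dy": 0,"dz": 1.3,"roll": 0,"gripper": 0.5},
    {"dx": 0,"dy": 0,"dz": 1.3,"roll": 0,"gripper": 0.5},
    {"dx": 0,"dy": 0,"dz": 1.3,"roll": 0,"gripper": 0.5},
    {"dx": 0,"dy": 0,"dz": 1.3,"roll": 0,"gripper": 0.5},
    {"dx": 0,"dy": 0,"dz": 1.3,"roll": 0,"gripper": 0.5},
    {"dx": 0,"dy": 0,"dz": 1,"roll": 0,"gripper": 0.5},
    {"dx": 0,"dy": 0,"dz": 1,"roll": 0,"gripper": 0.5},
    {"dx": 0,"dy": 0,"dz": 1,"roll": 0,"gripper": 0.5},
    {"dx": 0,"dy": 0,"dz": 0,"roll": 0,"gripper": 0.5},
    {"dx": 0,"dy": 0,"dz": 0,"roll": 0,"gripper": 0.5},
    {"dx": 0,"dy": 0,"dz": 0,"roll": 0,"gripper": 0.5}
  ]
}}

```text
time: 3.8
tcp_pos: [0.6706, -0.1654, 0.0237]
tcp_rot: [0.709, 0.705, 0.0, 0.0]
wrist_force: [-0.5, -0.2, 0.2]
finger_gap: 0.5
```

Emit:
{"method": "carry_out", "body": {
  "series": [
    {"dx": 0,"dy": -0.6,"dz": 0,"roll": 0,"gripper": 0.5},
    {"dx": 0,"dy": -0.6,"dz": 0,"roll": 0,"gripper": 0.5},
    {"dx": 0,"dy": -0.6,"dz": 0,"roll": 0,"gripper": 0.5},
    {"dx": 0,"dy": -0.4,"dz": 0,"roll": 0,"gripper": 0.5},
    {"dx": 0,"dy": -0.4,"dz": 0,"roll": 0,"gripper": 0.5},
    {"dx": 0,"dy": -0.4,"dz": 0,"roll": 0,"gripper": 0.5},
    {"dx": 0,"dy": -0.4,"dz": 0,"roll": 0,"gripper": 0.5},
    {"dx": 0,"dy": -0.4,"dz": 0,"roll": 0,"gripper": 0.5},
    {"dx": 0,"dy": -0.4,"dz": 0,"roll": 0,"gripper": 0.5},
    {"dx": 0,"dy": -0.4,"dz": 0,"roll": 0,"gripper": 0.5}
  ]
}}

```text
time: 4.63
tcp_pos: [0.6253, -0.1653, 0.0242]
tcp_rot: [0.709, 0.705, 0.001, 0.001]
wrist_force: [5.3, 0.1, 1.0]
finger_gap: 0.5
```

Emit:
{"method": "carry_out", "body": {
  "series": [
    {"dx": 0,"dy": -0.5,"dz": 0,"roll": 0,"gripper": 0.5},
    {"dx": 0,"dy": -0.5,"dz": 0,"roll": 0,"gripper": 0.5},
    {"dx": 0,"dy": -0.5,"dz": 0,"roll": 0,"gripper": 0.5},
    {"dx": 0,"dy": -0.5,"dz": 0,"roll": 0,"gripper": 0.5},
    {"dx": 0,"dy": -0.5,"dz": 0,"roll": 0,"gripper": 0.5}
  ]
}}

```text
time: 5.05
tcp_pos: [0.6002, -0.1652, 0.0242]
tcp_rot: [0.709, 0.705, 0.001, 0.001]
wrist_force: [5.3, -0.1, 0.3]
finger_gap: 0.502
```

Emit:
{"method": "carry_out", "body": {
  "series": [
    {"dx": 0,"dy": -0.5,"dz": 0,"roll": 0,"gripper": 0.5},
    {"dx": 0,"dy": -0.5,"dz": 0,"roll": 0,"gripper": 0.5},
    {"dx": 0,"dy": -0.5,"dz": 0,"roll": 0,"gripper": 0.5},
    {"dx": 0,"dy": -0.5,"dz": 0,"roll": 0,"gripper": 0.5},
    {"dx": 0,"dy": -0.5,"dz": 0,"roll": 0,"gripper": 0.5}
  ]
}}

```text
time: 5.47
tcp_pos: [0.5752, -0.165, 0.0242]
tcp_rot: [0.709, 0.705, 0.001, 0.001]
wrist_force: [6.0, -0.7, 1.3]
finger_gap: 0.497
```

Foot 1 (rightmost) drags at about 5.3–6 N, so it is sound. I'll pull it clear of the tape, grip it and lift it.

Emit:
{"method": "carry_out", "body": {
  "series": [
    {"dx": 0,"dy": -0.6,"dz": 0,"roll": 0,"gripper": 0.5},
    {"dx": 0,"dy": -0.6,"dz": 0,"roll": 0,"gripper": 0.5},
    {"dx": 0,"dy": -0.6,"dz": 0,"roll": 0,"gripper": 0.5},
    {"dx": 0,"dy": -0.6,"dz": 0,"roll": 0,"gripper": 0.5},
    {"dx": 0,"dy": -0.6,"dz": 0,"roll": 0,"gripper": 0.5},
    {"dx": 0,"dy": -0.6,"dz": 0,"roll": 0,"gripper": 0.5},
    {"dx": 0,"dy": -0.6,"dz": 0,"roll": 0,"gripper": 0.5},
    {"dx": 0,"dy": -0.6,"dz": 0,"roll": 0,"gripper": 0.5},
    {"dx": 0,"dy": -0.6,"dz": 0,"roll": 0,"gripper": 0.5},
    {"dx": 0,"dy": 0,"dz": 0,"roll": 0,"gripper": 0},
    {"dx": 0,"dy": 0,"dz": 0,"roll": 0,"gripper": 0},
    {"dx": 0,"dy": 0,"dz": 0,"roll": 0,"gripper": 0}
  ]
}}

```text
time: 6.47
tcp_pos: [0.5236, -0.1651, 0.0256]
tcp_rot: [0.709, 0.705, 0.002, 0.003]
wrist_force: [5.1, 1.2, 8.2]
finger_gap: 0.219
```

Emit:
{"method": "carry_out", "body": {
  "series": [
    {"dx": 0,"dy": 0,"dz": 0,"roll": 0,"gripper": 0},
    {"dx": 0,"dy": 0,"dz": 0,"roll": 0,"gripper": 0},
    {"dx": 0,"dy": 0,"dz": 0,"roll": 0,"gripper": 0},
    {"dx": 0,"dy": 0,"dz": -0.5,"roll": 0,"gripper": 0},
    {"dx": 0,"dy": 0,"dz": -1,"roll": 0,"gripper": 0},
    {"dx": 0,"dy": 0,"dz": -1.5,"roll": 0,"gripper": 0},
    {"dx": 0,"dy": 0,"dz": -1.5,"roll": 0,"gripper": 0},
    {"dx": 0,"dy": 0,"dz": -1.5,"roll": 0,"gripper": 0},
    {"dx": 0,"dy": 0,"dz": -1,"roll": 0,"gripper": 0},
    {"dx": 0,"dy": 0,"dz": 0,"roll": 0,"gripper": 0}
  ]
}}

```text
time: 7.3
tcp_pos: [0.5201, -0.1646, 0.0948]
tcp_rot: [0.709, 0.705, 0.0, 0.0]
wrist_force: [0.8, -0.7, -8.1]
finger_gap: 0.222
```

```bash
python3 plan.py .502 .305 .094 176.2 24
```

```text
from [ 0.5201 -0.1646  0.0948] 89.6 d [-0.0181  0.4696 -0.0008] 86.6 roll/row -0.0629 q6 1.27 F [ 0.83 -0.73 -8.13] gap 0.222
0 dx 1.96 dy -0.09 dz 0.00
1 dx 1.96 dy 0.04 dz 0.00
2 dx 1.95 dy 0.16 dz 0.00
3 dx 1.94 dy 0.28 dz 0.00
4 dx 1.92 dy 0.40 dz 0.00
5 dx 1.89 dy 0.52 dz 0.00
6 dx 1.85 dy 0.64 dz 0.00
7 dx 1.81 dy 0.76 dz 0.00
8 dx 1.76 dy 0.87 dz 0.00
9 dx 1.70 dy 0.98 dz 0.00
10 dx 1.63 dy 1.08 dz 0.00
11 dx 1.56 dy 1.18 dz 0.00
12 dx 1.48 dy 1.28 dz 0.00
13 dx 1.40 dy 1.37 dz 0.00
14 dx 1.31 dy 1.45 dz 0.00
15 dx 1.22 dy 1.53 dz 0.00
16 dx 1.12 dy 1.61 dz 0.00
17 dx 1.02 dy 1.67 dz 0.00
18 dx 0.91 dy 1.73 dz 0.00
19 dx 0.80 dy 1.79 dz 0.00
20 dx 0.68 dy 1.84 dz 0.00
21 dx 0.57 dy 1.87 dz 0.00
22 dx 0.45 dy 1.91 dz 0.00
23 dx 0.33 dy 1.93 dz 0.00
```

Emit:
{"method": "carry_out", "body": {
  "series": [
    {"dx": 1.96,"dy": -0.1,"dz": 0,"roll": -0.063,"gripper": 0},
    {"dx": 1.96,"dy": 0,"dz": 0,"roll": -0.063,"gripper": 0},
    {"dx": 1.95,"dy": 0.2,"dz": 0,"roll": -0.063,"gripper": 0},
    {"dx": 1.94,"dy": 0.3,"dz": 0,"roll": -0.063,"gripper": 0},
    {"dx": 1.92,"dy": 0.4,"dz": 0,"roll": -0.063,"gripper": 0},
    {"dx": 1.9,"dy": 0.5,"dz": 0,"roll": -0.063,"gripper": 0},
    {"dx": 1.85,"dy": 0.6,"dz": 0,"roll": -0.063,"gripper": 0},
    {"dx": 1.8,"dy": 0.8,"dz": 0,"roll": -0.063,"gripper": 0},
    {"dx": 1.75,"dy": 0.9,"dz": 0,"roll": -0.063,"gripper": 0},
    {"dx": 1.7,"dy": 1.0,"dz": 0,"roll": -0.063,"gripper": 0},
    {"dx": 1.6,"dy": 1.1,"dz": 0,"roll": -0.063,"gripper": 0},
    {"dx": 1.55,"dy": 1.2,"dz": 0,"roll": -0.063,"gripper": 0}
  ]
}}

```text
time: 8.3
tcp_pos: [0.5102, 0.0713, 0.092]
tcp_rot: [0.398, 0.918, -0.001, -0.001]
wrist_force: [-0.3, -0.3, -8.0]
finger_gap: 0.221
```

Emit:
{"method": "carry_out", "body": {
  "series": [
    {"dx": 1.5,"dy": 1.3,"dz": 0,"roll": -0.063,"gripper": 0},
    {"dx": 1.4,"dy": 1.4,"dz": 0,"roll": -0.063,"gripper": 0},
    {"dx": 1.3,"dy": 1.45,"dz": 0,"roll": -0.063,"gripper": 0},
    {"dx": 1.2,"dy": 1.55,"dz": 0,"roll": -0.063,"gripper": 0},
    {"dx": 1.1,"dy": 1.6,"dz": 0,"roll": -0.063,"gripper": 0},
    {"dx": 1.0,"dy": 1.7,"dz": 0,"roll": -0.063,"gripper": 0},
    {"dx": 0.9,"dy": 1.75,"dz": 0,"roll": -0.063,"gripper": 0},
    {"dx": 0.8,"dy": 1.8,"dz": 0,"roll": -0.063,"gripper": 0},
    {"dx": 0.7,"dy": 1.85,"dz": 0,"roll": -0.063,"gripper": 0},
    {"dx": 0.6,"dy": 1.85,"dz": 0,"roll": -0.063,"gripper": 0},
    {"dx": 0.4,"dy": 1.9,"dz": 0,"roll": -0.063,"gripper": 0},
    {"dx": 0.3,"dy": 1.9,"dz": 0,"roll": -0.063,"gripper": 0}
  ]
}}

```text
time: 9.3
tcp_pos: [0.5024, 0.3056, 0.0917]
tcp_rot: [0.031, 1.0, -0.001, -0.001]
wrist_force: [1.2, -0.2, -7.8]
finger_gap: 0.22
```

```bash
python3 - <<'E'
from h import *
from plan import plan
plan(.502,.305,.032,176.2,8)
c=manip.read_camera("scene")
a=c["pixels"][120:270,290:490]; cv2.imwrite("pics/s4.png",cv2.resize(a,None,fx=3,fy=3))
c=manip.read_camera("top")
for v,e,n in lugs([c]): print(v.round(3),round(e,2))
E
```

```text
from [0.5024 0.3056 0.0917] 176.5 d [-0.0004 -0.0006 -0.0597] -0.3 roll/row 0.0006 q6 0.61 F [ 1.16 -0.2  -7.82] gap 0.22
0 dx 0.00 dy -0.01 dz 0.75
[ 0.655  0.162 -0.121] 1.29
[ 0.656 -0.082 -0.046] 1.1
[ 0.668  0.081 -0.183] 1.26
[0.679 0.003 0.124] 1.11
```

View pics/s4.png

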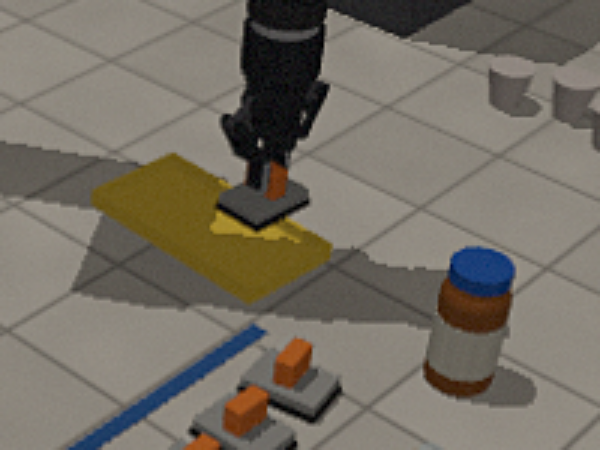

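Picture: the foot is held level over the far part of the yellow tray and aligned with it. I'll lower and release.

Emit:
{"method": "carry_out", "body": {
  "series": [
    {"dx": 0,"dy": 0,"dz": 1,"roll": 0,"gripper": 0},
    {"dx": 0,"dy": 0,"dz": 1,"roll": 0,"gripper": 0},
    {"dx": 0,"dy": 0,"dz": 1,"roll": 0,"gripper": 0},
    {"dx": 0,"dy": 0,"dz": 1,"roll": 0,"gripper": 0},
    {"dx": 0,"dy": 0,"dz": 0.8,"roll": 0,"gripper": 0},
    {"dx": 0,"dy": 0,"dz": 0.5,"roll": 0,"gripper": 0},
    {"dx": 0,"dy": 0,"dz": 0.4,"roll": 0,"gripper": 0},
    {"dx": 0,"dy": 0,"dz": 0.3,"roll": 0,"gripper": 0},
    {"dx": 0,"dy": 0,"dz": 0.1,"roll": 0,"gripper": 0},
    {"dx": 0,"dy": 0,"dz": 0,"roll": 0,"gripper": 0}
  ]
}}

```text
time: 10.23
tcp_pos: [0.5041, 0.3057, 0.0323]
tcp_rot: [0.032, 0.999, 0.0, 0.0]
wrist_force: [0.1, -0.8, -7.6]
finger_gap: 0.221
```

Emit:
{"method": "carry_out", "body": {
  "series": [
    {"dx": 0,"dy": 0,"dz": 0,"roll": 0,"gripper": 0.5},
    {"dx": 0,"dy": 0,"dz": 0,"roll": 0,"gripper": 0.5},
    {"dx": 0,"dy": 0,"dz": 0,"roll": 0,"gripper": 0.5},
    {"dx": 0,"dy": 0,"dz": 0,"roll": 0,"gripper": 0.5},
    {"dx": 0,"dy": 0,"dz": -0.5,"roll": 0,"gripper": 0.5},
    {"dx": 0,"dy": 0,"dz": -1.5,"roll": 0,"gripper": 0.5},
    {"dx": 0,"dy": 0,"dz": -2,"roll": 0,"gripper": 0.5},
    {"dx": 0,"dy": 0,"dz": -2,"roll": 0,"gripper": 0.5},
    {"dx": 0,"dy": 0,"dz": -2,"roll": 0,"gripper": 0.5},
    {"dx": 0,"dy": 0,"dz": -2,"roll": 0,"gripper": 0.5}
  ]
}}

```text
time: 11.07
tcp_pos: [0.5041, 0.3057, 0.134]
tcp_rot: [0.032, 0.999, 0.0, 0.0]
wrist_force: [0.7, -0.1, 0.5]
finger_gap: 0.505
```

```bash
cat > look.py <<'E'
from h import *
def look():
    c=manip.read_camera("top")
    for k in blobs(c,*ORANGE,25)[1]:
        p,s,a=rect(c,k,.045); print("lug",p.round(3),np.round(s,3),round(float(a),1))
E
python3 - <<'E'
from look import *
from plan import plan
look(); plan(.657,.162,.11,100,20)
E
```

```text
lug [0.492 0.309] [0.011 0.014] 89.0
lug [0.653 0.163] [0.02  0.038] 100.4
lug [ 0.654 -0.082] [0.018 0.036] 88.9
lug [0.666 0.081] [0.018 0.036] 88.8
lug [0.677 0.003] [0.02  0.037] 94.2
from [0.5062 0.307  0.1383] 176.3 d [ 0.1508 -0.145  -0.0283] -76.3 roll/row 0.0666 q6 0.61 F [1.85 0.19 2.19] gap 0.5
0 dx -0.80 dy -0.67 dz 0.14
1 dx -0.84 dy -0.62 dz 0.14
2 dx -0.88 dy -0.56 dz 0.14
3 dx -0.92 dy -0.50 dz 0.14
4 dx -0.95 dy -0.44 dz 0.14
5 dx -0.98 dy -0.38 dz 0.14
6 dx -1.00 dy -0.31 dz 0.14
7 dx -1.02 dy -0.24 dz 0.14
8 dx -1.03 dy -0.18 dz 0.14
9 dx -1.04 dy -0.11 dz 0.14
10 dx -1.05 dy -0.04 dz 0.14
11 dx -1.05 dy 0.03 dz 0.14
12 dx -1.04 dy 0.10 dz 0.14
13 dx -1.03 dy 0.17 dz 0.14
14 dx -1.02 dy 0.24 dz 0.14
15 dx -1.00 dy 0.31 dz 0.14
16 dx -0.98 dy 0.37 dz 0.14
17 dx -0.95 dy 0.44 dz 0.14
18 dx -0.92 dy 0.50 dz 0.14
19 dx -0.88 dy 0.56 dz 0.14
```

Emit:
{"method": "carry_out", "body": {
  "series": [
    {"dx": -1.35,"dy": -1.1,"dz": 0,"roll": 0.111,"gripper": 0.5},
    {"dx": -1.45,"dy": -0.95,"dz": 0,"roll": 0.111,"gripper": 0.5},
    {"dx": -1.55,"dy": -0.8,"dz": 0,"roll": 0.111,"gripper": 0.5},
    {"dx": -1.65,"dy": -0.6,"dz": 0,"roll": 0.111,"gripper": 0.5},
    {"dx": -1.7,"dy": -0.4,"dz": 0,"roll": 0.111,"gripper": 0.5},
    {"dx": -1.75,"dy": -0.2,"dz": 0,"roll": 0.111,"gripper": 0.5},
    {"dx": -1.75,"dy": 0,"dz": 0,"roll": 0.111,"gripper": 0.5},
    {"dx": -1.75,"dy": 0.2,"dz": 0,"roll": 0.111,"gripper": 0.5},
    {"dx": -1.7,"dy": 0.4,"dz": 0,"roll": 0.111,"gripper": 0.5},
    {"dx": -1.65,"dy": 0.6,"dz": 0,"roll": 0.111,"gripper": 0.5},
    {"dx": -1.55,"dy": 0.8,"dz": 0,"roll": 0.111,"gripper": 0.5},
    {"dx": -1.5,"dy": 0.95,"dz": 0,"roll": 0.111,"gripper": 0.5}
  ]
}}

```text
time: 12.12
tcp_pos: [0.6609, 0.1645, 0.1328]
tcp_rot: [0.645, 0.764, 0.0, 0.0]
wrist_force: [-0.4, 0.6, -0.3]
finger_gap: 0.499
```

```bash
python3 plan.py .657 .162 .027 100 10
```

```text
from [0.6609 0.1645 0.1328] 99.7 d [-0.0039 -0.0025 -0.1058] 0.3 roll/row -0.0006 q6 1.65 F [-0.38  0.56 -0.27] gap 0.499
0 dx -0.02 dy -0.04 dz 1.06
```

Emit:
{"method": "carry_out", "body": {
  "series": [
    {"dx": -0.2,"dy": -0.4,"dz": 1.3,"roll": 0,"gripper": 0.5},
    {"dx": 0,"dy": 0,"dz": 1.3,"roll": 0,"gripper": 0.5},
    {"dx": 0,"dy": 0,"dz": 1.3,"roll": 0,"gripper": 0.5},
    {"dx": 0,"dy": 0,"dz": 1.3,"roll": 0,"gripper": 0.5},
    {"dx": 0,"dy": 0,"dz": 1.3,"roll": 0,"gripper": 0.5},
    {"dx": 0,"dy": 0,"dz": 1.3,"roll": 0,"gripper": 0.5},
    {"dx": 0,"dy": 0,"dz": 1,"roll": 0,"gripper": 0.5},
    {"dx": 0,"dy": 0,"dz": 1,"roll": 0,"gripper": 0.5},
    {"dx": 0,"dy": 0,"dz": 0.7,"roll": 0,"gripper": 0.5},
    {"dx": 0,"dy": 0,"dz": 0,"roll": 0,"gripper": 0.5},
    {"dx": 0,"dy": 0,"dz": 0,"roll": 0,"gripper": 0.5}
  ]
}}

```text
time: 13.03
tcp_pos: [0.6563, 0.1623, 0.027]
tcp_rot: [0.643, 0.766, -0.0, -0.0]
wrist_force: [-0.3, 0.4, -0.0]
finger_gap: 0.499
```

Emit:
{"method": "carry_out", "body": {
  "series": [
    {"dx": 0.1,"dy": -0.6,"dz": 0,"roll": 0,"gripper": 0.5},
    {"dx": 0.1,"dy": -0.6,"dz": 0,"roll": 0,"gripper": 0.5},
    {"dx": 0.1,"dy": -0.6,"dz": 0,"roll": 0,"gripper": 0.5},
    {"dx": 0.09,"dy": -0.5,"dz": 0,"roll": 0,"gripper": 0.5},
    {"dx": 0.09,"dy": -0.5,"dz": 0,"roll": 0,"gripper": 0.5},
    {"dx": 0.09,"dy": -0.5,"dz": 0,"roll": 0,"gripper": 0.5},
    {"dx": 0.09,"dy": -0.5,"dz": 0,"roll": 0,"gripper": 0.5},
    {"dx": 0.09,"dy": -0.5,"dz": 0,"roll": 0,"gripper": 0.5}
  ]
}}

```text
time: 13.7
tcp_pos: [0.6139, 0.1626, 0.0284]
tcp_rot: [0.643, 0.766, 0.001, 0.001]
wrist_force: [5.7, 0.0, 0.9]
finger_gap: 0.501
```

Emit:
{"method": "carry_out", "body": {
  "series": [
    {"dx": 0.09,"dy": -0.5,"dz": 0,"roll": 0,"gripper": 0.5},
    {"dx": 0.09,"dy": -0.5,"dz": 0,"roll": 0,"gripper": 0.5},
    {"dx": 0.09,"dy": -0.5,"dz": 0,"roll": 0,"gripper": 0.5},
    {"dx": 0.09,"dy": -0.5,"dz": 0,"roll": 0,"gripper": 0.5},
    {"dx": 0.09,"dy": -0.5,"dz": 0,"roll": 0,"gripper": 0.5}
  ]
}}

```text
time: 14.12
tcp_pos: [0.5886, 0.1627, 0.0284]
tcp_rot: [0.643, 0.766, 0.001, 0.001]
wrist_force: [5.6, 1.0, -0.0]
finger_gap: 0.501
```

Emit:
{"method": "carry_out", "body": {
  "series": [
    {"dx": 0.09,"dy": -0.5,"dz": 0,"roll": 0,"gripper": 0.5},
    {"dx": 0.09,"dy": -0.5,"dz": 0,"roll": 0,"gripper": 0.5},
    {"dx": 0.09,"dy": -0.5,"dz": 0,"roll": 0,"gripper": 0.5},
    {"dx": 0.09,"dy": -0.5,"dz": 0,"roll": 0,"gripper": 0.5},
    {"dx": 0.09,"dy": -0.5,"dz": 0,"roll": 0,"gripper": 0.5}
  ]
}}

```text
time: 14.53
tcp_pos: [0.5632, 0.1627, 0.0284]
tcp_rot: [0.643, 0.766, 0.001, 0.001]
wrist_force: [5.0, 0.4, 0.2]
finger_gap: 0.499
```

About 5.4 N again: sound. I'll pull on, grip and lift it.

Emit:
{"method": "carry_out", "body": {
  "series": [
    {"dx": 0.09,"dy": -0.5,"dz": 0,"roll": 0,"gripper": 0.5},
    {"dx": 0.09,"dy": -0.5,"dz": 0,"roll": 0,"gripper": 0.5},
    {"dx": 0.09,"dy": -0.5,"dz": 0,"roll": 0,"gripper": 0.5},
    {"dx": 0.09,"dy": -0.5,"dz": 0,"roll": 0,"gripper": 0.5},
    {"dx": 0.09,"dy": -0.5,"dz": 0,"roll": 0,"gripper": 0.5},
    {"dx": 0.09,"dy": -0.5,"dz": 0,"roll": 0,"gripper": 0.5},
    {"dx": 0.09,"dy": -0.5,"dz": 0,"roll": 0,"gripper": 0.5},
    {"dx": 0.09,"dy": -0.5,"dz": 0,"roll": 0,"gripper": 0.5},
    {"dx": 0,"dy": 0,"dz": 0,"roll": 0,"gripper": 0},
    {"dx": 0,"dy": 0,"dz": 0,"roll": 0,"gripper": 0},
    {"dx": 0,"dy": 0,"dz": 0,"roll": 0,"gripper": 0},
    {"dx": 0,"dy": 0,"dz": 0,"roll": 0,"gripper": 0}
  ]
}}

```text
time: 15.53
tcp_pos: [0.5254, 0.1639, 0.0301]
tcp_rot: [0.643, 0.766, 0.003, 0.002]
wrist_force: [6.6, 1.3, 8.1]
finger_gap: 0.216
```

Emit:
{"method": "carry_out", "body": {
  "series": [
    {"dx": 0,"dy": 0,"dz": 0,"roll": 0,"gripper": 0},
    {"dx": 0,"dy": 0,"dz": 0,"roll": 0,"gripper": 0},
    {"dx": 0,"dy": 0,"dz": -0.5,"roll": 0,"gripper": 0},
    {"dx": 0,"dy": 0,"dz": -1,"roll": 0,"gripper": 0},
    {"dx": 0,"dy": 0,"dz": -1.5,"roll": 0,"gripper": 0},
    {"dx": 0,"dy": 0,"dz": -1.5,"roll": 0,"gripper": 0},
    {"dx": 0,"dy": 0,"dz": -1.5,"roll": 0,"gripper": 0},
    {"dx": 0,"dy": 0,"dz": -1,"roll": 0,"gripper": 0},
    {"dx": 0,"dy": 0,"dz": 0,"roll": 0,"gripper": 0}
  ]
}}

```text
time: 16.28
tcp_pos: [0.5213, 0.1628, 0.0988]
tcp_rot: [0.643, 0.766, 0.0, 0.0]
wrist_force: [0.5, -0.2, -8.4]
finger_gap: 0.217
```

```bash
python3 plan.py .431 .310 .094 176.2 12
```

```text
from [0.5213 0.1628 0.0988] 100.0 d [-0.0903  0.1472 -0.0048] 76.2 roll/row -0.1109 q6 1.7 F [ 0.53 -0.2  -8.43] gap 0.217
0 dx 1.34 dy -0.53 dz 0.04
1 dx 1.39 dy -0.38 dz 0.04
2 dx 1.42 dy -0.22 dz 0.04
3 dx 1.44 dy -0.06 dz 0.04
4 dx 1.44 dy 0.10 dz 0.04
5 dx 1.42 dy 0.26 dz 0.04
6 dx 1.38 dy 0.41 dz 0.04
7 dx 1.33 dy 0.56 dz 0.04
8 dx 1.26 dy 0.70 dz 0.04
9 dx 1.17 dy 0.84 dz 0.04
10 dx 1.07 dy 0.96 dz 0.04
11 dx 0.96 dy 1.08 dz 0.04
```

Emit:
{"method": "carry_out", "body": {
  "series": [
    {"dx": 1.35,"dy": -0.55,"dz": 0,"roll": -0.111,"gripper": 0},
    {"dx": 1.4,"dy": -0.4,"dz": 0,"roll": -0.111,"gripper": 0},
    {"dx": 1.4,"dy": -0.2,"dz": 0,"roll": -0.111,"gripper": 0},
    {"dx": 1.45,"dy": -0.05,"dz": 0,"roll": -0.111,"gripper": 0},
    {"dx": 1.45,"dy": 0.1,"dz": 0,"roll": -0.111,"gripper": 0},
    {"dx": 1.4,"dy": 0.25,"dz": 0,"roll": -0.111,"gripper": 0},
    {"dx": 1.4,"dy": 0.4,"dz": 0,"roll": -0.111,"gripper": 0},
    {"dx": 1.35,"dy": 0.55,"dz": 0,"roll": -0.111,"gripper": 0},
    {"dx": 1.25,"dy": 0.7,"dz": 0,"roll": -0.111,"gripper": 0},
    {"dx": 1.15,"dy": 0.85,"dz": 0,"roll": -0.111,"gripper": 0},
    {"dx": 1.05,"dy": 0.95,"dz": 0,"roll": -0.111,"gripper": 0},
    {"dx": 0.95,"dy": 1.1,"dz": 0,"roll": -0.111,"gripper": 0}
  ]
}}

```text
time: 17.28
tcp_pos: [0.429, 0.3096, 0.0959]
tcp_rot: [0.03, 1.0, -0.001, -0.001]
wrist_force: [0.3, -0.3, -8.2]
finger_gap: 0.219
```

```bash
python3 plan.py .431 .310 .0345 176.2 8
```

```text
from [0.429  0.3096 0.0959] 176.6 d [ 0.002   0.0004 -0.0614] -0.4 roll/row 0.0009 q6 0.68 F [ 0.26 -0.32 -8.21] gap 0.219
0 dx -0.02 dy 0.01 dz 0.77
```

Emit:
{"method": "carry_out", "body": {
  "series": [
    {"dx": 0,"dy": 0,"dz": 1,"roll": 0,"gripper": 0},
    {"dx": 0,"dy": 0,"dz": 1,"roll": 0,"gripper": 0},
    {"dx": 0,"dy": 0,"dz": 1,"roll": 0,"gripper": 0},
    {"dx": 0,"dy": 0,"dz": 1,"roll": 0,"gripper": 0},
    {"dx": 0,"dy": 0,"dz": 0.8,"roll": 0,"gripper": 0},
    {"dx": 0,"dy": 0,"dz": 0.5,"roll": 0,"gripper": 0},
    {"dx": 0,"dy": 0,"dz": 0.5,"roll": 0,"gripper": 0},
    {"dx": 0,"dy": 0,"dz": 0.3,"roll": 0,"gripper": 0},
    {"dx": 0,"dy": 0,"dz": 0.1,"roll": 0,"gripper": 0},
    {"dx": 0,"dy": 0,"dz": 0,"roll": 0,"gripper": 0}
  ]
}}

```text
time: 18.12
tcp_pos: [0.4311, 0.3101, 0.0355]
tcp_rot: [0.033, 0.999, 0.0, 0.0]
wrist_force: [0.2, -0.4, -9.1]
finger_gap: 0.219
```

Emit:
{"method": "carry_out", "body": {
  "series": [
    {"dx": 0,"dy": 0,"dz": 0,"roll": 0,"gripper": 0.5},
    {"dx": 0,"dy": 0,"dz": 0,"roll": 0,"gripper": 0.5},
    {"dx": 0,"dy": 0,"dz": 0,"roll": 0,"gripper": 0.5},
    {"dx": 0,"dy": 0,"dz": 0,"roll": 0,"gripper": 0.5},
    {"dx": 0,"dy": 0,"dz": -0.5,"roll": 0,"gripper": 0.5},
    {"dx": 0,"dy": 0,"dz": -1.5,"roll": 0,"gripper": 0.5},
    {"dx": 0,"dy": 0,"dz": -2,"roll": 0,"gripper": 0.5},
    {"dx": 0,"dy": 0,"dz": -2,"roll": 0,"gripper": 0.5},
    {"dx": 0,"dy": 0,"dz": -2,"roll": 0,"gripper": 0.5},
    {"dx": 0,"dy": 0,"dz": -1,"roll": 0,"gripper": 0.5},
    {"dx": 0,"dy": 0,"dz": 0,"roll": 0,"gripper": 0.5}
  ]
}}

```text
time: 19.03
tcp_pos: [0.4326, 0.3114, 0.1282]
tcp_rot: [0.032, 0.999, 0.002, 0.002]
wrist_force: [0.6, 0.5, -0.9]
finger_gap: 0.498
```

```bash
python3 - <<'E'
from look import *
from plan import plan
look(); plan(.669,.081,.125,90,12)
E
```

```text
lug [0.502 0.309] [0.014 0.031] 176.8
lug [ 0.654 -0.082] [0.018 0.036] 88.9
lug [0.666 0.081] [0.018 0.036] 88.8
lug [0.677 0.003] [0.02  0.037] 94.2
from [0.4318 0.3108 0.1265] 176.3 d [ 0.2372 -0.2298 -0.0015] -86.3 roll/row 0.1255 q6 0.69 F [ 0.23 -0.    0.07] gap 0.5
0 dx -2.10 dy -1.78 dz 0.01
1 dx -2.30 dy -1.51 dz 0.01
2 dx -2.47 dy -1.21 dz 0.01
3 dx -2.60 dy -0.89 dz 0.01
4 dx -2.70 dy -0.55 dz 0.01
5 dx -2.74 dy -0.21 dz 0.01
6 dx -2.75 dy 0.13 dz 0.01
7 dx -2.71 dy 0.48 dz 0.01
8 dx -2.63 dy 0.81 dz 0.01
9 dx -2.51 dy 1.13 dz 0.01
10 dx -2.35 dy 1.44 dz 0.01
11 dx -2.15 dy 1.72 dz 0.01
```

Emit:
{"method": "carry_out", "body": {
  "series": [
    {"dx": -2.1,"dy": -1.8,"dz": 0,"roll": 0.125,"gripper": 0.5},
    {"dx": -2.3,"dy": -1.5,"dz": 0,"roll": 0.125,"gripper": 0.5},
    {"dx": -2.45,"dy": -1.2,"dz": 0,"roll": 0.125,"gripper": 0.5},
    {"dx": -2.6,"dy": -0.9,"dz": 0,"roll": 0.125,"gripper": 0.5},
    {"dx": -2.7,"dy": -0.55,"dz": 0,"roll": 0.125,"gripper": 0.5},
    {"dx": -2.75,"dy": -0.2,"dz": 0,"roll": 0.125,"gripper": 0.5},
    {"dx": -2.75,"dy": 0.15,"dz": 0,"roll": 0.125,"gripper": 0.5},
    {"dx": -2.7,"dy": 0.5,"dz": 0,"roll": 0.125,"gripper": 0.5},
    {"dx": -2.6,"dy": 0.8,"dz": 0,"roll": 0.125,"gripper": 0.5},
    {"dx": -2.5,"dy": 1.1,"dz": 0,"roll": 0.125,"gripper": 0.5},
    {"dx": -2.35,"dy": 1.4,"dz": 0,"roll": 0.125,"gripper": 0.5},
    {"dx": -2.1,"dy": 1.7,"dz": 0,"roll": 0.125,"gripper": 0.5}
  ]
}}

```text
time: 20.08
tcp_pos: [0.6675, 0.0804, 0.1232]
tcp_rot: [0.707, 0.707, -0.001, -0.001]
wrist_force: [0.7, -0.0, 0.7]
finger_gap: 0.503
```

```bash
python3 plan.py .669 .081 .028 90 10
```

```text
from [0.6675 0.0804 0.1232] 90.0 d [ 0.0015  0.0006 -0.0952] 0.0 roll/row -0.0 q6 1.69 F [ 0.74 -0.    0.72] gap 0.503
0 dx 0.01 dy 0.02 dz 0.95
```

Emit:
{"method": "carry_out", "body": {
  "series": [
    {"dx": 0,"dy": 0.1,"dz": 1.3,"roll": 0,"gripper": 0.5},
    {"dx": 0,"dy": 0,"dz": 1.3,"roll": 0,"gripper": 0.5},
    {"dx": 0,"dy": 0,"dz": 1.3,"roll": 0,"gripper": 0.5},
    {"dx": 0,"dy": 0,"dz": 1.3,"roll": 0,"gripper": 0.5},
    {"dx": 0,"dy": 0,"dz": 1.3,"roll": 0,"gripper": 0.5},
    {"dx": 0,"dy": 0,"dz": 1,"roll": 0,"gripper": 0.5},
    {"dx": 0,"dy": 0,"dz": 1,"roll": 0,"gripper": 0.5},
    {"dx": 0,"dy": 0,"dz": 1,"roll": 0,"gripper": 0.5},
    {"dx": 0,"dy": 0,"dz": 0,"roll": 0,"gripper": 0.5},
    {"dx": 0,"dy": 0,"dz": 0,"roll": 0,"gripper": 0.5}
  ]
}}

```text
time: 20.92
tcp_pos: [0.6682, 0.0818, 0.0296]
tcp_rot: [0.705, 0.709, -0.0, -0.0]
wrist_force: [0.1, 0.2, 0.6]
finger_gap: 0.504
```

Emit:
{"method": "carry_out", "body": {
  "series": [
    {"dx": 0,"dy": -0.6,"dz": 0,"roll": 0,"gripper": 0.5},
    {"dx": 0,"dy": -0.6,"dz": 0,"roll": 0,"gripper": 0.5},
    {"dx": 0,"dy": -0.6,"dz": 0,"roll": 0,"gripper": 0.5},
    {"dx": 0,"dy": -0.5,"dz": 0,"roll": 0,"gripper": 0.5},
    {"dx": 0,"dy": -0.5,"dz": 0,"roll": 0,"gripper": 0.5},
    {"dx": 0,"dy": -0.5,"dz": 0,"roll": 0,"gripper": 0.5},
    {"dx": 0,"dy": -0.5,"dz": 0,"roll": 0,"gripper": 0.5},
    {"dx": 0,"dy": -0.5,"dz": 0,"roll": 0,"gripper": 0.5}
  ]
}}

```text
time: 21.58
tcp_pos: [0.6269, 0.0816, 0.0315]
tcp_rot: [0.705, 0.709, 0.001, 0.001]
wrist_force: [5.7, -0.8, 1.7]
finger_gap: 0.497
```

Emit:
{"method": "carry_out", "body": {
  "series": [
    {"dx": 0,"dy": -0.5,"dz": 0,"roll": 0,"gripper": 0.5},
    {"dx": 0,"dy": -0.5,"dz": 0,"roll": 0,"gripper": 0.5},
    {"dx": 0,"dy": -0.5,"dz": 0,"roll": 0,"gripper": 0.5},
    {"dx": 0,"dy": -0.5,"dz": 0,"roll": 0,"gripper": 0.5},
    {"dx": 0,"dy": -0.5,"dz": 0,"roll": 0,"gripper": 0.5}
  ]
}}

```text
time: 22.0
tcp_pos: [0.6019, 0.0814, 0.0314]
tcp_rot: [0.705, 0.709, 0.001, 0.001]
wrist_force: [6.0, -0.1, 2.1]
finger_gap: 0.5
```

Emit:
{"method": "carry_out", "body": {
  "series": [
    {"dx": 0,"dy": -0.5,"dz": 0,"roll": 0,"gripper": 0.5},
    {"dx": 0,"dy": -0.5,"dz": 0,"roll": 0,"gripper": 0.5},
    {"dx": 0,"dy": -0.5,"dz": 0,"roll": 0,"gripper": 0.5},
    {"dx": 0,"dy": -0.5,"dz": 0,"roll": 0,"gripper": 0.5},
    {"dx": 0,"dy": -0.5,"dz": 0,"roll": 0,"gripper": 0.5}
  ]
}}

```text
time: 22.42
tcp_pos: [0.577, 0.0813, 0.0314]
tcp_rot: [0.705, 0.709, 0.001, 0.001]
wrist_force: [4.6, 0.2, 1.5]
finger_gap: 0.498
```

About 5.4 N: the third sound foot.

Emit:
{"method": "carry_out", "body": {
  "series": [
    {"dx": 0,"dy": -0.6,"dz": 0,"roll": 0,"gripper": 0.5},
    {"dx": 0,"dy": -0.6,"dz": 0,"roll": 0,"gripper": 0.5},
    {"dx": 0,"dy": -0.6,"dz": 0,"roll": 0,"gripper": 0.5},
    {"dx": 0,"dy": -0.6,"dz": 0,"roll": 0,"gripper": 0.5},
    {"dx": 0,"dy": -0.6,"dz": 0,"roll": 0,"gripper": 0.5},
    {"dx": 0,"dy": -0.6,"dz": 0,"roll": 0,"gripper": 0.5},
    {"dx": 0,"dy": -0.6,"dz": 0,"roll": 0,"gripper": 0.5},
    {"dx": 0,"dy": -0.6,"dz": 0,"roll": 0,"gripper": 0.5},
    {"dx": 0,"dy": -0.6,"dz": 0,"roll": 0,"gripper": 0.5},
    {"dx": 0,"dy": 0,"dz": 0.2,"roll": 0,"gripper": 0},
    {"dx": 0,"dy": 0,"dz": 0,"roll": 0,"gripper": 0},
    {"dx": 0,"dy": 0,"dz": 0,"roll": 0,"gripper": 0}
  ]
}}

```text
time: 23.42
tcp_pos: [0.5252, 0.0812, 0.0306]
tcp_rot: [0.705, 0.709, 0.003, 0.002]
wrist_force: [6.4, -0.2, 8.1]
finger_gap: 0.222
```

Emit:
{"method": "carry_out", "body": {
  "series": [
    {"dx": 0,"dy": 0,"dz": 0,"roll": 0,"gripper": 0},
    {"dx": 0,"dy": 0,"dz": 0,"roll": 0,"gripper": 0},
    {"dx": 0,"dy": 0,"dz": 0,"roll": 0,"gripper": 0},
    {"dx": 0,"dy": 0,"dz": -0.5,"roll": 0,"gripper": 0},
    {"dx": 0,"dy": 0,"dz": -1,"roll": 0,"gripper": 0},
    {"dx": 0,"dy": 0,"dz": -1.5,"roll": 0,"gripper": 0},
    {"dx": 0,"dy": 0,"dz": -2,"roll": 0,"gripper": 0},
    {"dx": 0,"dy": 0,"dz": -2,"roll": 0,"gripper": 0},
    {"dx": 0,"dy": 0,"dz": -1,"roll": 0,"gripper": 0},
    {"dx": 0,"dy": 0,"dz": 0,"roll": 0,"gripper": 0}
  ]
}}

```text
time: 24.25
tcp_pos: [0.522, 0.081, 0.1101]
tcp_rot: [0.705, 0.709, 0.001, 0.0]
wrist_force: [1.1, -0.7, -8.7]
finger_gap: 0.219
```

```bash
python3 plan.py .359 .315 .11 176.2 13
```

```text
from [0.522  0.081  0.1101] 90.3 d [-1.63e-01  2.34e-01 -1.00e-04] 85.9 roll/row -0.1153 q6 1.72 F [ 1.08 -0.71 -8.69] gap 0.219
0 dx 1.81 dy -1.24 dz 0.00
1 dx 1.94 dy -1.03 dz 0.00
2 dx 2.04 dy -0.80 dz 0.00
3 dx 2.12 dy -0.56 dz 0.00
4 dx 2.17 dy -0.31 dz 0.00
5 dx 2.19 dy -0.06 dz 0.00
6 dx 2.18 dy 0.20 dz 0.00
7 dx 2.15 dy 0.45 dz 0.00
8 dx 2.08 dy 0.69 dz 0.00
9 dx 1.99 dy 0.92 dz 0.00
10 dx 1.87 dy 1.15 dz 0.00
11 dx 1.73 dy 1.35 dz 0.00
12 dx 1.56 dy 1.54 dz 0.00
```

Emit:
{"method": "carry_out", "body": {
  "series": [
    {"dx": 1.8,"dy": -1.25,"dz": 0,"roll": -0.115,"gripper": 0},
    {"dx": 1.95,"dy": -1.05,"dz": 0,"roll": -0.115,"gripper": 0},
    {"dx": 2.05,"dy": -0.8,"dz": 0,"roll": -0.115,"gripper": 0},
    {"dx": 2.1,"dy": -0.55,"dz": 0,"roll": -0.115,"gripper": 0},
    {"dx": 2.15,"dy": -0.3,"dz": 0,"roll": -0.115,"gripper": 0},
    {"dx": 2.2,"dy": -0.05,"dz": 0,"roll": -0.115,"gripper": 0},
    {"dx": 2.2,"dy": 0.2,"dz": 0,"roll": -0.115,"gripper": 0},
    {"dx": 2.15,"dy": 0.45,"dz": 0,"roll": -0.115,"gripper": 0},
    {"dx": 2.1,"dy": 0.7,"dz": 0,"roll": -0.115,"gripper": 0},
    {"dx": 2.0,"dy": 0.9,"dz": 0,"roll": -0.115,"gripper": 0},
    {"dx": 1.85,"dy": 1.15,"dz": 0,"roll": -0.115,"gripper": 0},
    {"dx": 1.75,"dy": 1.35,"dz": 0,"roll": -0.115,"gripper": 0}
  ]
}}

```text
time: 25.25
tcp_pos: [0.3689, 0.2967, 0.1067]
tcp_rot: [0.089, 0.996, -0.001, -0.001]
wrist_force: [0.6, 1.0, -7.8]
finger_gap: 0.22
```

Emit:
{"method": "carry_out", "body": {
  "series": [
    {"dx": 1.55,"dy": 1.55,"dz": 0,"roll": -0.115,"gripper": 0},
    {"dx": 0,"dy": 0,"dz": 0,"roll": 0,"gripper": 0},
    {"dx": 0,"dy": 0,"dz": 0,"roll": 0,"gripper": 0}
  ]
}}

```text
time: 25.5
tcp_pos: [0.3569, 0.3149, 0.1069]
tcp_rot: [0.034, 0.999, -0.001, -0.001]
wrist_force: [0.1, 0.8, -7.4]
finger_gap: 0.218
```

```bash
python3 plan.py .359 .315 .036 176.2 8
```

```text
from [0.3569 0.3149 0.1069] 176.1 d [ 0.0021  0.0001 -0.0709] 0.1 roll/row -0.0002 q6 0.79 F [ 0.08  0.77 -7.38] gap 0.218
0 dx -0.03 dy 0.00 dz 0.89
```

Emit:
{"method": "carry_out", "body": {
  "series": [
    {"dx": -0.1,"dy": 0,"dz": 1.2,"roll": 0,"gripper": 0},
    {"dx": 0,"dy": 0,"dz": 1.2,"roll": 0,"gripper": 0},
    {"dx": 0,"dy": 0,"dz": 1.2,"roll": 0,"gripper": 0},
    {"dx": 0,"dy": 0,"dz": 1,"roll": 0,"gripper": 0},
    {"dx": 0,"dy": 0,"dz": 0.8,"roll": 0,"gripper": 0},
    {"dx": 0,"dy": 0,"dz": 0.6,"roll": 0,"gripper": 0},
    {"dx": 0,"dy": 0,"dz": 0.5,"roll": 0,"gripper": 0},
    {"dx": 0,"dy": 0,"dz": 0.4,"roll": 0,"gripper": 0},
    {"dx": 0,"dy": 0,"dz": 0.25,"roll": 0,"gripper": 0},
    {"dx": 0,"dy": 0,"dz": 0,"roll": 0,"gripper": 0}
  ]
}}

```text
time: 26.33
tcp_pos: [0.3596, 0.315, 0.0365]
tcp_rot: [0.035, 0.999, -0.0, -0.0]
wrist_force: [0.1, -0.6, -8.3]
finger_gap: 0.217
```

Emit:
{"method": "carry_out", "body": {
  "series": [
    {"dx": 0,"dy": 0,"dz": 0,"roll": 0,"gripper": 0.5},
    {"dx": 0,"dy": 0,"dz": 0,"roll": 0,"gripper": 0.5},
    {"dx": 0,"dy": 0,"dz": 0,"roll": 0,"gripper": 0.5},
    {"dx": 0,"dy": 0,"dz": 0,"roll": 0,"gripper": 0.5},
    {"dx": 0,"dy": 0,"dz": -0.5,"roll": 0,"gripper": 0.5},
    {"dx": 0,"dy": 0,"dz": -1.5,"roll": 0,"gripper": 0.5},
    {"dx": 0,"dy": 0,"dz": -2,"roll": 0,"gripper": 0.5},
    {"dx": 0,"dy": 0,"dz": -2,"roll": 0,"gripper": 0.5},
    {"dx": 0,"dy": 0,"dz": -2,"roll": 0,"gripper": 0.5},
    {"dx": 0,"dy": 0,"dz": -1,"roll": 0,"gripper": 0.5},
    {"dx": 0,"dy": 0,"dz": 0,"roll": 0,"gripper": 0.5}
  ]
}}

```text
time: 27.25
tcp_pos: [0.3613, 0.3165, 0.1295]
tcp_rot: [0.035, 0.999, 0.002, 0.002]
wrist_force: [1.3, 0.1, -0.4]
finger_gap: 0.502
```

```bash
python3 - <<'E'
from look import *
from plan import plan
look(); plan(.679,.003,.125,94,14)
E
```

```text
lug [0.431 0.313] [0.013 0.033] 175.4
lug [0.504 0.307] [0.018 0.036] 176.3
lug [ 0.654 -0.082] [0.018 0.036] 88.9
lug [0.677 0.003] [0.02  0.037] 94.2
from [0.3606 0.3159 0.1279] 176.0 d [ 0.3184 -0.3129 -0.0029] -82.0 roll/row 0.1022 q6 0.79 F [ 0.31  0.12 -0.97] gap 0.5
0 dx -2.42 dy -2.07 dz 0.02
1 dx -2.62 dy -1.81 dz 0.02
2 dx -2.79 dy -1.54 dz 0.02
3 dx -2.94 dy -1.24 dz 0.02
4 dx -3.05 dy -0.94 dz 0.02
5 dx -3.13 dy -0.62 dz 0.02
6 dx -3.17 dy -0.30 dz 0.02
7 dx -3.19 dy 0.03 dz 0.02
8 dx -3.17 dy 0.35 dz 0.02
9 dx -3.12 dy 0.67 dz 0.02
10 dx -3.03 dy 0.99 dz 0.02
11 dx -2.91 dy 1.29 dz 0.02
12 dx -2.77 dy 1.58 dz 0.02
13 dx -2.59 dy 1.86 dz 0.02
```

Emit:
{"method": "carry_out", "body": {
  "series": [
    {"dx": -2.4,"dy": -2.05,"dz": 0,"roll": 0.102,"gripper": 0.5},
    {"dx": -2.6,"dy": -1.8,"dz": 0,"roll": 0.102,"gripper": 0.5},
    {"dx": -2.8,"dy": -1.55,"dz": 0,"roll": 0.102,"gripper": 0.5},
    {"dx": -2.95,"dy": -1.25,"dz": 0,"roll": 0.102,"gripper": 0.5},
    {"dx": -3.05,"dy": -0.95,"dz": 0,"roll": 0.102,"gripper": 0.5},
    {"dx": -3.15,"dy": -0.6,"dz": 0,"roll": 0.102,"gripper": 0.5},
    {"dx": -3.15,"dy": -0.3,"dz": 0,"roll": 0.102,"gripper": 0.5},
    {"dx": -3.2,"dy": 0.05,"dz": 0,"roll": 0.102,"gripper": 0.5},
    {"dx": -3.15,"dy": 0.35,"dz": 0,"roll": 0.102,"gripper": 0.5},
    {"dx": -3.1,"dy": 0.65,"dz": 0,"roll": 0.102,"gripper": 0.5},
    {"dx": -3.05,"dy": 1.0,"dz": 0,"roll": 0.102,"gripper": 0.5},
    {"dx": -2.9,"dy": 1.3,"dz": 0,"roll": 0.102,"gripper": 0.5}
  ]
}}

```text
time: 28.3
tcp_pos: [0.6326, 0.0463, 0.1248]
tcp_rot: [0.605, 0.796, -0.001, -0.001]
wrist_force: [0.0, 0.5, -0.3]
finger_gap: 0.501
```

Emit:
{"method": "carry_out", "body": {
  "series": [
    {"dx": -2.75,"dy": 1.6,"dz": 0,"roll": 0.102,"gripper": 0.5},
    {"dx": -2.6,"dy": 1.85,"dz": 0,"roll": 0.102,"gripper": 0.5},
    {"dx": 0,"dy": 0,"dz": 0,"roll": 0,"gripper": 0.5},
    {"dx": 0,"dy": 0,"dz": 0,"roll": 0,"gripper": 0.5}
  ]
}}

```text
time: 28.63
tcp_pos: [0.6782, 0.0018, 0.1244]
tcp_rot: [0.681, 0.732, -0.001, -0.001]
wrist_force: [-0.6, -0.3, 0.0]
finger_gap: 0.5
```

```bash
python3 plan.py .679 .003 .028 94 10
```

```text
from [0.6782 0.0018 0.1244] 94.1 d [ 0.0008  0.0012 -0.0964] -0.1 roll/row 0.0002 q6 1.5 F [-0.64 -0.28  0.03] gap 0.5
0 dx 0.01 dy 0.01 dz 0.96
```

Emit:
{"method": "carry_out", "body": {
  "series": [
    {"dx": 0.1,"dy": 0.1,"dz": 1.3,"roll": 0,"gripper": 0.5},
    {"dx": 0,"dy": 0,"dz": 1.3,"roll": 0,"gripper": 0.5},
    {"dx": 0,"dy": 0,"dz": 1.3,"roll": 0,"gripper": 0.5},
    {"dx": 0,"dy": 0,"dz": 1.3,"roll": 0,"gripper": 0.5},
    {"dx": 0,"dy": 0,"dz": 1.3,"roll": 0,"gripper": 0.5},
    {"dx": 0,"dy": 0,"dz": 1.2,"roll": 0,"gripper": 0.5},
    {"dx": 0,"dy": 0,"dz": 1,"roll": 0,"gripper": 0.5},
    {"dx": 0,"dy": 0,"dz": 1,"roll": 0,"gripper": 0.5},
    {"dx": 0,"dy": 0,"dz": 0,"roll": 0,"gripper": 0.5},
    {"dx": 0,"dy": 0,"dz": 0,"roll": 0,"gripper": 0.5}
  ]
}}

```text
time: 29.47
tcp_pos: [0.6787, 0.0044, 0.0291]
tcp_rot: [0.681, 0.733, -0.0, -0.0]
wrist_force: [0.5, -1.3, 0.7]
finger_gap: 0.5
```

Emit:
{"method": "carry_out", "body": {
  "series": [
    {"dx": 0.04,"dy": -0.6,"dz": 0,"roll": 0,"gripper": 0.5},
    {"dx": 0.04,"dy": -0.6,"dz": 0,"roll": 0,"gripper": 0.5},
    {"dx": 0.04,"dy": -0.6,"dz": 0,"roll": 0,"gripper": 0.5},
    {"dx": 0.04,"dy": -0.5,"dz": 0,"roll": 0,"gripper": 0.5},
    {"dx": 0.04,"dy": -0.5,"dz": 0,"roll": 0,"gripper": 0.5},
    {"dx": 0.04,"dy": -0.5,"dz": 0,"roll": 0,"gripper": 0.5},
    {"dx": 0.04,"dy": -0.5,"dz": 0,"roll": 0,"gripper": 0.5},
    {"dx": 0.04,"dy": -0.5,"dz": 0,"roll": 0,"gripper": 0.5}
  ]
}}

```text
time: 30.13
tcp_pos: [0.6368, 0.0044, 0.0307]
tcp_rot: [0.681, 0.732, 0.001, 0.001]
wrist_force: [4.0, -0.8, 2.9]
finger_gap: 0.503
```

Emit:
{"method": "carry_out", "body": {
  "series": [
    {"dx": 0.04,"dy": -0.5,"dz": 0,"roll": 0,"gripper": 0.5},
    {"dx": 0.04,"dy": -0.5,"dz": 0,"roll": 0,"gripper": 0.5},
    {"dx": 0.04,"dy": -0.5,"dz": 0,"roll": 0,"gripper": 0.5},
    {"dx": 0.04,"dy": -0.5,"dz": 0,"roll": 0,"gripper": 0.5},
    {"dx": 0.04,"dy": -0.5,"dz": 0,"roll": 0,"gripper": 0.5}
  ]
}}

```text
time: 30.55
tcp_pos: [0.6106, 0.0045, 0.0298]
tcp_rot: [0.681, 0.732, -0.0, -0.0]
wrist_force: [3.3, 0.7, 2.8]
finger_gap: 0.504
```

Emit:
{"method": "carry_out", "body": {
  "series": [
    {"dx": 0.04,"dy": -0.5,"dz": 0,"roll": 0,"gripper": 0.5},
    {"dx": 0.04,"dy": -0.5,"dz": 0,"roll": 0,"gripper": 0.5},
    {"dx": 0.04,"dy": -0.5,"dz": 0,"roll": 0,"gripper": 0.5},
    {"dx": 0.04,"dy": -0.5,"dz": 0,"roll": 0,"gripper": 0.5},
    {"dx": 0.04,"dy": -0.5,"dz": 0,"roll": 0,"gripper": 0.5}
  ]
}}

```text
time: 30.97
tcp_pos: [0.5854, 0.0047, 0.0297]
tcp_rot: [0.681, 0.732, -0.0, -0.0]
wrist_force: [3.7, 0.8, 2.6]
finger_gap: 0.497
```

Here I read 3.3–4.0 N with 2.7 N of vertical load. That is ambiguous, so I'll look before going on.

```bash
python3 - <<'E'
from h import *
s=manip.state();print(s["wrist_force"],s["torque"],s["tcp_pos"])
c=manip.read_camera("scene");u=proj(c,[.6,0,.03])[0].astype(int);a=cv2.resize(c["pixels"][u[1]-75:u[1]+60,u[0]-80:u[0]+100],None,fx=4,fy=4)
cv2.imwrite("pics/s5.png",a)
E
```

```text
[3.72238853 0.83500035 2.58040601] [ 0.02372246 -0.76583022  0.0203857 ] [0.58539668 0.004741   0.02974792]
```

View pics/s5.png

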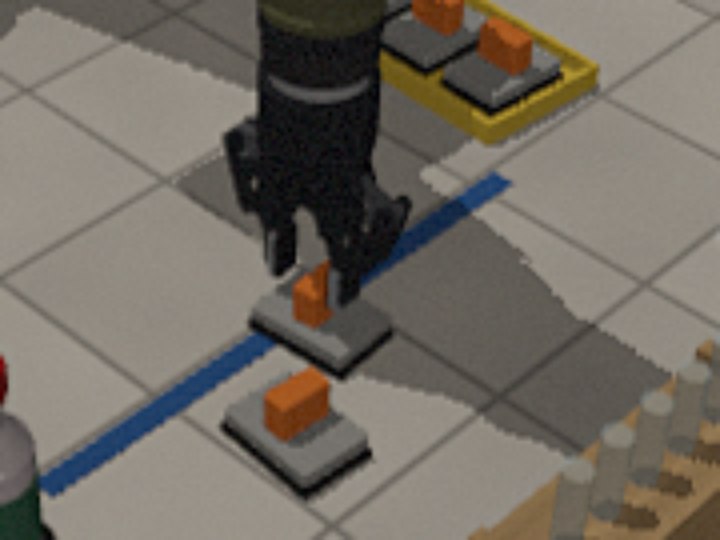

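Picture: the foot lies flat at crop (320,320), touching nothing, with the far finger on its lug. I'll back off for a zero reading, rise a little, and pull again.

Emit:
{"method": "carry_out", "body": {
  "series": [
    {"dx": 0,"dy": 0.6,"dz": 0,"roll": 0,"gripper": 0.5},
    {"dx": 0,"dy": 0,"dz": -0.3,"roll": 0,"gripper": 0.5},
    {"dx": 0,"dy": 0,"dz": 0,"roll": 0,"gripper": 0.5},
    {"dx": 0,"dy": 0,"dz": 0,"roll": 0,"gripper": 0.5},
    {"dx": 0,"dy": 0,"dz": 0,"roll": 0,"gripper": 0.5}
  ]
}}

```text
time: 31.43
tcp_pos: [0.5915, 0.0052, 0.0324]
tcp_rot: [0.681, 0.732, -0.0, -0.0]
wrist_force: [-0.0, 0.4, -0.3]
finger_gap: 0.498
```

Emit:
{"method": "carry_out", "body": {
  "series": [
    {"dx": 0.02,"dy": -0.3,"dz": 0,"roll": 0,"gripper": 0.5},
    {"dx": 0.02,"dy": -0.3,"dz": 0,"roll": 0,"gripper": 0.5},
    {"dx": 0.02,"dy": -0.3,"dz": 0,"roll": 0,"gripper": 0.5},
    {"dx": 0.02,"dy": -0.3,"dz": 0,"roll": 0,"gripper": 0.5},
    {"dx": 0.02,"dy": -0.3,"dz": 0,"roll": 0,"gripper": 0.5},
    {"dx": 0.02,"dy": -0.3,"dz": 0,"roll": 0,"gripper": 0.5}
  ]
}}

```text
time: 31.93
tcp_pos: [0.5739, 0.005, 0.0329]
tcp_rot: [0.681, 0.732, 0.0, 0.0]
wrist_force: [1.3, 0.6, -1.6]
finger_gap: 0.504
```

Emit:
{"method": "carry_out", "body": {
  "series": [
    {"dx": 0.02,"dy": -0.3,"dz": 0,"roll": 0,"gripper": 0.5},
    {"dx": 0.02,"dy": -0.3,"dz": 0,"roll": 0,"gripper": 0.5},
    {"dx": 0.02,"dy": -0.3,"dz": 0,"roll": 0,"gripper": 0.5}
  ]
}}

```text
time: 32.18
tcp_pos: [0.5648, 0.005, 0.0329]
tcp_rot: [0.681, 0.732, 0.0, 0.0]
wrist_force: [2.4, -0.2, -0.6]
finger_gap: 0.498
```

Emit:
{"method": "carry_out", "body": {
  "series": [
    {"dx": 0.02,"dy": -0.3,"dz": 0,"roll": 0,"gripper": 0.5},
    {"dx": 0.02,"dy": -0.3,"dz": 0,"roll": 0,"gripper": 0.5},
    {"dx": 0.02,"dy": -0.3,"dz": 0,"roll": 0,"gripper": 0.5}
  ]
}}

```text
time: 32.43
tcp_pos: [0.5558, 0.0049, 0.0329]
tcp_rot: [0.681, 0.732, 0.0, 0.0]
wrist_force: [2.6, 0.0, -0.7]
finger_gap: 0.501
```

Emit:
{"method": "carry_out", "body": {
  "series": [
    {"dx": 0.02,"dy": -0.3,"dz": 0,"roll": 0,"gripper": 0.5},
    {"dx": 0.02,"dy": -0.3,"dz": 0,"roll": 0,"gripper": 0.5},
    {"dx": 0.02,"dy": -0.3,"dz": 0,"roll": 0,"gripper": 0.5}
  ]
}}

```text
time: 32.68
tcp_pos: [0.5468, 0.0048, 0.0329]
tcp_rot: [0.681, 0.732, 0.0, 0.0]
wrist_force: [2.9, -0.6, 0.2]
finger_gap: 0.499
```

Emit:
{"method": "carry_out", "body": {
  "series": [
    {"dx": 0.02,"dy": -0.3,"dz": 0,"roll": 0,"gripper": 0.5},
    {"dx": 0.02,"dy": -0.3,"dz": 0,"roll": 0,"gripper": 0.5},
    {"dx": 0.02,"dy": -0.3,"dz": 0,"roll": 0,"gripper": 0.5}
  ]
}}

```text
time: 32.93
tcp_pos: [0.5377, 0.0048, 0.0329]
tcp_rot: [0.681, 0.732, 0.0, 0.0]
wrist_force: [3.1, 0.1, 1.0]
finger_gap: 0.504
```

Emit:
{"method": "carry_out", "body": {
  "series": [
    {"dx": 0.02,"dy": -0.3,"dz": 0,"roll": 0,"gripper": 0.5},
    {"dx": 0.02,"dy": -0.3,"dz": 0,"roll": 0,"gripper": 0.5},
    {"dx": 0.02,"dy": -0.3,"dz": 0,"roll": 0,"gripper": 0.5}
  ]
}}

```text
time: 33.18
tcp_pos: [0.5287, 0.0047, 0.0329]
tcp_rot: [0.681, 0.732, 0.0, 0.0]
wrist_force: [3.2, -0.2, 0.2]
finger_gap: 0.501
```

Emit:
{"method": "carry_out", "body": {
  "series": [
    {"dx": 0.02,"dy": -0.3,"dz": 0,"roll": 0,"gripper": 0.5},
    {"dx": 0.02,"dy": -0.3,"dz": 0,"roll": 0,"gripper": 0.5},
    {"dx": 0.02,"dy": -0.3,"dz": 0,"roll": 0,"gripper": 0.5}
  ]
}}

```text
time: 33.43
tcp_pos: [0.5197, 0.0047, 0.0329]
tcp_rot: [0.681, 0.732, 0.0, 0.0]
wrist_force: [2.7, 0.1, 1.8]
finger_gap: 0.498
```

Free of vertical load it slips at about 2.5 N, well below the 5.4 N of the three sound feet. All five feet are present and three are already sound, so this one is glazed. The last foot will serve as a cross-check. I'll grip and lift it.

Emit:
{"method": "carry_out", "body": {
  "series": [
    {"dx": 0,"dy": 0.6,"dz": 0.3,"roll": 0,"gripper": 0.5},
    {"dx": 0,"dy": 0.4,"dz": 0,"roll": 0,"gripper": 0.5},
    {"dx": 0,"dy": 0,"dz": 0,"roll": 0,"gripper": 0},
    {"dx": 0,"dy": 0,"dz": 0,"roll": 0,"gripper": 0},
    {"dx": 0,"dy": 0,"dz": 0,"roll": 0,"gripper": 0},
    {"dx": 0,"dy": 0,"dz": 0,"roll": 0,"gripper": 0},
    {"dx": 0,"dy": 0,"dz": 0,"roll": 0,"gripper": 0},
    {"dx": 0,"dy": 0,"dz": 0,"roll": 0,"gripper": 0},
    {"dx": 0,"dy": 0,"dz": 0,"roll": 0,"gripper": 0}
  ]
}}

```text
time: 34.18
tcp_pos: [0.5298, 0.0054, 0.0297]
tcp_rot: [0.681, 0.732, 0.0, -0.0]
wrist_force: [1.9, 0.9, -1.8]
finger_gap: 0.216
```

Emit:
{"method": "carry_out", "body": {
  "series": [
    {"dx": 0,"dy": 0,"dz": -0.5,"roll": 0,"gripper": 0},
    {"dx": 0,"dy": 0,"dz": -1,"roll": 0,"gripper": 0},
    {"dx": 0,"dy": 0,"dz": -1.5,"roll": 0,"gripper": 0},
    {"dx": 0,"dy": 0,"dz": -2,"roll": 0,"gripper": 0},
    {"dx": 0,"dy": 0,"dz": -2,"roll": 0,"gripper": 0},
    {"dx": 0,"dy": 0,"dz": -1,"roll": 0,"gripper": 0},
    {"dx": 0,"dy": 0,"dz": 0,"roll": 0,"gripper": 0}
  ]
}}

```text
time: 34.77
tcp_pos: [0.5313, 0.0054, 0.1123]
tcp_rot: [0.681, 0.732, 0.001, 0.001]
wrist_force: [1.2, -0.2, -7.7]
finger_gap: 0.221
```

```bash
python3 plan.py .4455 -.3015 .11 183.4 14
```

```text
from [0.5313 0.0054 0.1123] 94.2 d [-0.0858 -0.3069 -0.0023] 89.2 roll/row -0.1112 q6 1.51 F [ 1.18 -0.22 -7.72] gap 0.221
0 dx -2.14 dy -0.77 dz 0.02
1 dx -2.04 dy -1.00 dz 0.02
2 dx -1.92 dy -1.22 dz 0.02
3 dx -1.77 dy -1.43 dz 0.02
4 dx -1.60 dy -1.62 dz 0.02
5 dx -1.41 dy -1.79 dz 0.02
6 dx -1.21 dy -1.93 dz 0.02
7 dx -0.98 dy -2.05 dz 0.02
8 dx -0.75 dy -2.15 dz 0.02
9 dx -0.51 dy -2.22 dz 0.02
10 dx -0.26 dy -2.26 dz 0.02
11 dx -0.00 dy -2.28 dz 0.02
12 dx 0.25 dy -2.26 dz 0.02
13 dx 0.50 dy -2.22 dz 0.02
```

Emit:
{"method": "carry_out", "body": {
  "series": [
    {"dx": -2.15,"dy": -0.75,"dz": 0,"roll": -0.111,"gripper": 0},
    {"dx": -2.05,"dy": -1.0,"dz": 0,"roll": -0.111,"gripper": 0},
    {"dx": -1.9,"dy": -1.2,"dz": 0,"roll": -0.111,"gripper": 0},
    {"dx": -1.75,"dy": -1.45,"dz": 0,"roll": -0.111,"gripper": 0},
    {"dx": -1.6,"dy": -1.6,"dz": 0,"roll": -0.111,"gripper": 0},
    {"dx": -1.4,"dy": -1.8,"dz": 0,"roll": -0.111,"gripper": 0},
    {"dx": -1.2,"dy": -1.95,"dz": 0,"roll": -0.111,"gripper": 0},
    {"dx": -1.0,"dy": -2.05,"dz": 0,"roll": -0.111,"gripper": 0},
    {"dx": -0.75,"dy": -2.15,"dz": 0,"roll": -0.111,"gripper": 0},
    {"dx": -0.5,"dy": -2.2,"dz": 0,"roll": -0.111,"gripper": 0},
    {"dx": -0.25,"dy": -2.25,"dz": 0,"roll": -0.111,"gripper": 0},
    {"dx": 0,"dy": -2.3,"dz": 0,"roll": -0.111,"gripper": 0}
  ]
}}

```text
time: 35.77
tcp_pos: [0.4544, -0.2577, 0.1084]
tcp_rot: [0.08, 0.997, 0.001, -0.001]
wrist_force: [0.4, 0.3, -8.0]
finger_gap: 0.217
```

Emit:
{"method": "carry_out", "body": {
  "series": [
    {"dx": 0.25,"dy": -2.25,"dz": 0,"roll": -0.111,"gripper": 0},
    {"dx": 0.5,"dy": -2.2,"dz": 0,"roll": -0.111,"gripper": 0},
    {"dx": 0,"dy": 0,"dz": 0,"roll": 0,"gripper": 0},
    {"dx": 0,"dy": 0,"dz": 0,"roll": 0,"gripper": 0}
  ]
}}

```text
time: 36.1
tcp_pos: [0.4423, -0.3011, 0.1085]
tcp_rot: [-0.027, 1.0, 0.001, -0.001]
wrist_force: [0.5, 1.5, -9.3]
finger_gap: 0.218
```

```bash
python3 plan.py .4455 -.3015 .0355 183.4 10
```

```text
from [ 0.4423 -0.3011  0.1085] -177.0 d [ 0.0032 -0.0004 -0.073 ] 0.4 roll/row -0.0006 q6 -0.65 F [ 0.51  1.46 -9.27] gap 0.218
0 dx -0.03 dy -0.01 dz 0.73
```

Emit:
{"method": "carry_out", "body": {
  "series": [
    {"dx": -0.3,"dy": 0,"dz": 1.2,"roll": 0,"gripper": 0},
    {"dx": 0,"dy": 0,"dz": 1.2,"roll": 0,"gripper": 0},
    {"dx": 0,"dy": 0,"dz": 1.2,"roll": 0,"gripper": 0},
    {"dx": 0,"dy": 0,"dz": 1.2,"roll": 0,"gripper": 0},
    {"dx": 0,"dy": 0,"dz": 0.9,"roll": 0,"gripper": 0},
    {"dx": 0,"dy": 0,"dz": 0.6,"roll": 0,"gripper": 0},
    {"dx": 0,"dy": 0,"dz": 0.5,"roll": 0,"gripper": 0},
    {"dx": 0,"dy": 0,"dz": 0.4,"roll": 0,"gripper": 0},
    {"dx": 0,"dy": 0,"dz": 0.2,"roll": 0,"gripper": 0},
    {"dx": 0,"dy": 0,"dz": 0,"roll": 0,"gripper": 0}
  ]
}}

```text
time: 36.93
tcp_pos: [0.4466, -0.3005, 0.0356]
tcp_rot: [-0.028, 1.0, 0.0, -0.0]
wrist_force: [0.7, 0.2, -8.4]
finger_gap: 0.22
```

Emit:
{"method": "carry_out", "body": {
  "series": [
    {"dx": 0,"dy": 0,"dz": 0,"roll": 0,"gripper": 0.5},
    {"dx": 0,"dy": 0,"dz": 0,"roll": 0,"gripper": 0.5},
    {"dx": 0,"dy": 0,"dz": 0,"roll": 0,"gripper": 0.5},
    {"dx": 0,"dy": 0,"dz": 0,"roll": 0,"gripper": 0.5},
    {"dx": 0,"dy": 0,"dz": -0.5,"roll": 0,"gripper": 0.5},
    {"dx": 0,"dy": 0,"dz": -1.5,"roll": 0,"gripper": 0.5},
    {"dx": 0,"dy": 0,"dz": -2,"roll": 0,"gripper": 0.5},
    {"dx": 0,"dy": 0,"dz": -2,"roll": 0,"gripper": 0.5},
    {"dx": 0,"dy": 0,"dz": -2,"roll": 0,"gripper": 0.5},
    {"dx": 0,"dy": 0,"dz": -1,"roll": 0,"gripper": 0.5},
    {"dx": 0,"dy": 0,"dz": 0,"roll": 0,"gripper": 0.5}
  ]
}}

```text
time: 37.85
tcp_pos: [0.4483, -0.3018, 0.1287]
tcp_rot: [-0.028, 1.0, -0.002, 0.002]
wrist_force: [-0.3, -0.4, 0.8]
finger_gap: 0.499
```

```bash
python3 - <<'E'
from look import *
from plan import plan
look(); plan(.657,-.082,.125,86,13)
E
```

```text
lug [0.359 0.315] [0.02  0.036] 179.3
lug [0.431 0.31 ] [0.02  0.037] 179.2
lug [0.502 0.306] [0.019 0.036] 176.3
lug [ 0.654 -0.082] [0.018 0.036] 88.9
from [ 0.4475 -0.3012  0.127 ] -176.8 d [ 0.2095  0.2192 -0.002 ] -97.2 roll/row 0.1305 q6 -0.65 F [-0.73  0.74 -1.04] gap 0.498
0 dx -1.70 dy 1.59 dz 0.02
1 dx -1.48 dy 1.80 dz 0.02
2 dx -1.23 dy 1.98 dz 0.02
3 dx -0.97 dy 2.12 dz 0.02
4 dx -0.68 dy 2.23 dz 0.02
5 dx -0.39 dy 2.30 dz 0.02
6 dx -0.08 dy 2.33 dz 0.02
7 dx 0.22 dy 2.32 dz 0.02
8 dx 0.52 dy 2.27 dz 0.02
9 dx 0.81 dy 2.19 dz 0.02
10 dx 1.09 dy 2.06 dz 0.02
11 dx 1.35 dy 1.90 dz 0.02
12 dx 1.59 dy 1.71 dz 0.02
```

Emit:
{"method": "carry_out", "body": {
  "series": [
    {"dx": -1.7,"dy": 1.6,"dz": 0,"roll": 0.125,"gripper": 0.5},
    {"dx": -1.5,"dy": 1.8,"dz": 0,"roll": 0.125,"gripper": 0.5},
    {"dx": -1.25,"dy": 2.0,"dz": 0,"roll": 0.125,"gripper": 0.5},
    {"dx": -1.0,"dy": 2.1,"dz": 0,"roll": 0.125,"gripper": 0.5},
    {"dx": -0.75,"dy": 2.2,"dz": 0,"roll": 0.125,"gripper": 0.5},
    {"dx": -0.45,"dy": 2.3,"dz": 0,"roll": 0.125,"gripper": 0.5},
    {"dx": -0.15,"dy": 2.35,"dz": 0,"roll": 0.125,"gripper": 0.5},
    {"dx": 0.15,"dy": 2.3,"dz": 0,"roll": 0.125,"gripper": 0.5},
    {"dx": 0.45,"dy": 2.3,"dz": 0,"roll": 0.125,"gripper": 0.5},
    {"dx": 0.7,"dy": 2.2,"dz": 0,"roll": 0.125,"gripper": 0.5},
    {"dx": 1.0,"dy": 2.1,"dz": 0,"roll": 0.125,"gripper": 0.5},
    {"dx": 1.25,"dy": 1.95,"dz": 0,"roll": 0.125,"gripper": 0.5}
  ]
}}

```text
time: 38.9
tcp_pos: [0.6386, -0.0962, 0.1238]
tcp_rot: [0.663, 0.749, -0.001, -0.001]
wrist_force: [0.4, -0.0, 0.6]
finger_gap: 0.501
```

Emit:
{"method": "carry_out", "body": {
  "series": [
    {"dx": 1.5,"dy": 1.8,"dz": 0,"roll": 0.125,"gripper": 0.5},
    {"dx": 0,"dy": 0,"dz": 0,"roll": 0.07,"gripper": 0.5},
    {"dx": 0,"dy": 0,"dz": 0,"roll": 0,"gripper": 0.5},
    {"dx": 0,"dy": 0,"dz": 0,"roll": 0,"gripper": 0.5}
  ]
}}

```text
time: 39.23
tcp_pos: [0.6538, -0.08, 0.124]
tcp_rot: [0.73, 0.684, -0.001, -0.001]
wrist_force: [0.4, -0.6, 0.5]
finger_gap: 0.501
```

```bash
python3 - <<'E'
from plan import plan
from look import *
plan(.657,-.082,.028,87,1);look()
c=manip.read_camera("top");cv2.imwrite("pics/t6.png",cv2.resize(c["pixels"][170:370,280:480],None,fx=3,fy=3))
E
```

```text
from [ 0.6538 -0.08    0.124 ] 86.3 d [ 0.0032 -0.002  -0.096 ] 0.7 roll/row -0.013 q6 1.51 F [ 0.35 -0.58  0.52] gap 0.501
0 dx -0.18 dy 0.33 dz 9.60
lug [0.359 0.314] [0.021 0.036] 179.3
lug [0.431 0.309] [0.022 0.037] 175.5
lug [ 0.448 -0.3  ] [0.018 0.035] 3.0
lug [0.502 0.305] [0.021 0.036] 176.3
```

View pics/t6.png

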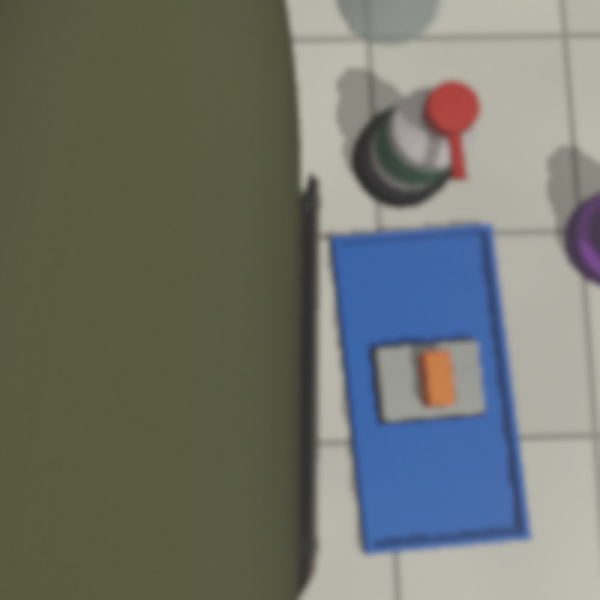

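Picture: the glazed foot stands in the middle of the blue tray at crop (430,378), square and inside the walls. Now the last foot.

Emit:
{"method": "carry_out", "body": {
  "series": [
    {"dx": -0.15,"dy": 0.3,"dz": 1.3,"roll": 0,"gripper": 0.5},
    {"dx": 0,"dy": 0,"dz": 1.3,"roll": 0,"gripper": 0.5},
    {"dx": 0,"dy": 0,"dz": 1.3,"roll": 0,"gripper": 0.5},
    {"dx": 0,"dy": 0,"dz": 1.3,"roll": 0,"gripper": 0.5},
    {"dx": 0,"dy": 0,"dz": 1.3,"roll": 0,"gripper": 0.5},
    {"dx": 0,"dy": 0,"dz": 1.2,"roll": 0,"gripper": 0.5},
    {"dx": 0,"dy": 0,"dz": 1,"roll": 0,"gripper": 0.5},
    {"dx": 0,"dy": 0,"dz": 0.7,"roll": 0,"gripper": 0.5},
    {"dx": 0,"dy": 0,"dz": 0,"roll": 0,"gripper": 0.5},
    {"dx": 0,"dy": 0,"dz": 0,"roll": 0,"gripper": 0.5}
  ]
}}

```text
time: 40.17
tcp_pos: [0.6575, -0.082, 0.0315]
tcp_rot: [0.731, 0.683, -0.0, -0.0]
wrist_force: [0.6, -0.0, 0.8]
finger_gap: 0.502
```

Emit:
{"method": "carry_out", "body": {
  "series": [
    {"dx": -0.03,"dy": -0.6,"dz": 0,"roll": 0,"gripper": 0.5},
    {"dx": -0.03,"dy": -0.6,"dz": 0,"roll": 0,"gripper": 0.5},
    {"dx": -0.03,"dy": -0.6,"dz": 0,"roll": 0,"gripper": 0.5},
    {"dx": -0.03,"dy": -0.4,"dz": 0,"roll": 0,"gripper": 0.5},
    {"dx": -0.03,"dy": -0.4,"dz": 0,"roll": 0,"gripper": 0.5},
    {"dx": -0.03,"dy": -0.4,"dz": 0,"roll": 0,"gripper": 0.5},
    {"dx": -0.03,"dy": -0.4,"dz": 0,"roll": 0,"gripper": 0.5},
    {"dx": -0.03,"dy": -0.4,"dz": 0,"roll": 0,"gripper": 0.5}
  ]
}}

```text
time: 40.83
tcp_pos: [0.6206, -0.0818, 0.0327]
tcp_rot: [0.731, 0.683, 0.001, 0.001]
wrist_force: [3.7, 0.3, 4.0]
finger_gap: 0.498
```

Emit:
{"method": "carry_out", "body": {
  "series": [
    {"dx": -0.03,"dy": -0.4,"dz": 0,"roll": 0,"gripper": 0.5},
    {"dx": -0.03,"dy": -0.4,"dz": 0,"roll": 0,"gripper": 0.5},
    {"dx": -0.03,"dy": -0.4,"dz": 0,"roll": 0,"gripper": 0.5},
    {"dx": -0.03,"dy": -0.4,"dz": 0,"roll": 0,"gripper": 0.5},
    {"dx": -0.03,"dy": -0.4,"dz": 0,"roll": 0,"gripper": 0.5}
  ]
}}

```text
time: 41.25
tcp_pos: [0.5992, -0.0818, 0.0318]
tcp_rot: [0.731, 0.683, -0.0, -0.0]
wrist_force: [4.2, -0.1, 2.4]
finger_gap: 0.502
```

Emit:
{"method": "carry_out", "body": {
  "series": [
    {"dx": -0.03,"dy": -0.4,"dz": 0,"roll": 0,"gripper": 0.5},
    {"dx": -0.03,"dy": -0.4,"dz": 0,"roll": 0,"gripper": 0.5},
    {"dx": -0.03,"dy": -0.4,"dz": 0,"roll": 0,"gripper": 0.5},
    {"dx": -0.03,"dy": -0.4,"dz": 0,"roll": 0,"gripper": 0.5},
    {"dx": -0.03,"dy": -0.4,"dz": 0,"roll": 0,"gripper": 0.5}
  ]
}}

```text
time: 41.67
tcp_pos: [0.5791, -0.0819, 0.0318]
tcp_rot: [0.731, 0.683, 0.0, -0.0]
wrist_force: [3.6, 1.0, 2.9]
finger_gap: 0.496
```

Emit:
{"method": "carry_out", "body": {
  "series": [
    {"dx": -0.03,"dy": -0.4,"dz": 0,"roll": 0,"gripper": 0.5},
    {"dx": -0.03,"dy": -0.4,"dz": 0,"roll": 0,"gripper": 0.5},
    {"dx": -0.03,"dy": -0.4,"dz": 0,"roll": 0,"gripper": 0.5},
    {"dx": -0.03,"dy": -0.4,"dz": 0,"roll": 0,"gripper": 0.5},
    {"dx": -0.03,"dy": -0.4,"dz": 0,"roll": 0,"gripper": 0.5}
  ]
}}

```text
time: 42.08
tcp_pos: [0.5591, -0.0821, 0.0317]
tcp_rot: [0.731, 0.683, -0.0, -0.0]
wrist_force: [4.9, 0.1, 2.2]
finger_gap: 0.502
```

Emit:
{"method": "carry_out", "body": {
  "series": [
    {"dx": 0,"dy": 0.6,"dz": 0,"roll": 0,"gripper": 0.5},
    {"dx": 0,"dy": 0,"dz": -0.3,"roll": 0,"gripper": 0.5},
    {"dx": 0,"dy": 0,"dz": 0,"roll": 0,"gripper": 0.5},
    {"dx": 0,"dy": 0,"dz": 0,"roll": 0,"gripper": 0.5},
    {"dx": 0,"dy": 0,"dz": 0,"roll": 0,"gripper": 0.5}
  ]
}}

```text
time: 42.5
tcp_pos: [0.5649, -0.0824, 0.0344]
tcp_rot: [0.731, 0.683, -0.0, -0.0]
wrist_force: [-0.1, -0.3, -1.0]
finger_gap: 0.499
```

Emit:
{"method": "carry_out", "body": {
  "series": [
    {"dx": -0.02,"dy": -0.3,"dz": 0,"roll": 0,"gripper": 0.5},
    {"dx": -0.02,"dy": -0.3,"dz": 0,"roll": 0,"gripper": 0.5},
    {"dx": -0.02,"dy": -0.3,"dz": 0,"roll": 0,"gripper": 0.5},
    {"dx": -0.02,"dy": -0.3,"dz": 0,"roll": 0,"gripper": 0.5},
    {"dx": -0.02,"dy": -0.3,"dz": 0,"roll": 0,"gripper": 0.5},
    {"dx": -0.02,"dy": -0.3,"dz": 0,"roll": 0,"gripper": 0.5}
  ]
}}

```text
time: 43.0
tcp_pos: [0.5474, -0.0825, 0.0349]
tcp_rot: [0.731, 0.683, 0.0, 0.0]
wrist_force: [2.8, 0.2, -0.7]
finger_gap: 0.503
```

Emit:
{"method": "carry_out", "body": {
  "series": [
    {"dx": -0.02,"dy": -0.3,"dz": 0,"roll": 0,"gripper": 0.5},
    {"dx": -0.02,"dy": -0.3,"dz": 0,"roll": 0,"gripper": 0.5},
    {"dx": -0.02,"dy": -0.3,"dz": 0,"roll": 0,"gripper": 0.5}
  ]
}}

```text
time: 43.25
tcp_pos: [0.5383, -0.0825, 0.0349]
tcp_rot: [0.731, 0.683, 0.0, 0.0]
wrist_force: [2.8, -0.5, -1.8]
finger_gap: 0.507
```

Emit:
{"method": "carry_out", "body": {
  "series": [
    {"dx": -0.02,"dy": -0.3,"dz": 0,"roll": 0,"gripper": 0.5},
    {"dx": -0.02,"dy": -0.3,"dz": 0,"roll": 0,"gripper": 0.5},
    {"dx": -0.02,"dy": -0.3,"dz": 0,"roll": 0,"gripper": 0.5}
  ]
}}

```text
time: 43.5
tcp_pos: [0.5293, -0.0825, 0.0349]
tcp_rot: [0.731, 0.683, 0.0, 0.0]
wrist_force: [2.3, 0.2, -1.4]
finger_gap: 0.499
```

Emit:
{"method": "carry_out", "body": {
  "series": [
    {"dx": -0.02,"dy": -0.3,"dz": 0,"roll": 0,"gripper": 0.5},
    {"dx": -0.02,"dy": -0.3,"dz": 0,"roll": 0,"gripper": 0.5},
    {"dx": -0.02,"dy": -0.3,"dz": 0,"roll": 0,"gripper": 0.5}
  ]
}}

```text
time: 43.75
tcp_pos: [0.5203, -0.0824, 0.0349]
tcp_rot: [0.731, 0.683, 0.0, 0.0]
wrist_force: [3.3, 0.3, -1.0]
finger_gap: 0.504
```

It behaves the same as the previous one (2.3–3.3 N unloaded): glazed. I'll grip it and carry it to the near slot of the blue tray.

Emit:
{"method": "carry_out", "body": {
  "series": [
    {"dx": 0,"dy": 0.6,"dz": 0.3,"roll": 0,"gripper": 0.5},
    {"dx": 0,"dy": 0.4,"dz": 0.2,"roll": 0,"gripper": 0.5},
    {"dx": 0,"dy": 0,"dz": 0,"roll": 0,"gripper": 0},
    {"dx": 0,"dy": 0,"dz": 0,"roll": 0,"gripper": 0},
    {"dx": 0,"dy": 0,"dz": 0,"roll": 0,"gripper": 0},
    {"dx": 0,"dy": 0,"dz": 0,"roll": 0,"gripper": 0},
    {"dx": 0,"dy": 0,"dz": 0,"roll": 0,"gripper": 0},
    {"dx": 0,"dy": 0,"dz": 0,"roll": 0,"gripper": 0},
    {"dx": 0,"dy": 0,"dz": 0,"roll": 0,"gripper": 0}
  ]
}}

```text
time: 44.5
tcp_pos: [0.5303, -0.0831, 0.0296]
tcp_rot: [0.731, 0.683, -0.0, -0.0]
wrist_force: [1.1, 0.4, -2.7]
finger_gap: 0.225
```

Emit:
{"method": "carry_out", "body": {
  "series": [
    {"dx": 0,"dy": 0,"dz": -0.5,"roll": 0,"gripper": 0},
    {"dx": 0,"dy": 0,"dz": -1,"roll": 0,"gripper": 0},
    {"dx": 0,"dy": 0,"dz": -1.5,"roll": 0,"gripper": 0},
    {"dx": 0,"dy": 0,"dz": -2,"roll": 0,"gripper": 0},
    {"dx": 0,"dy": 0,"dz": -2,"roll": 0,"gripper": 0},
    {"dx": 0,"dy": 0,"dz": -1,"roll": 0,"gripper": 0},
    {"dx": 0,"dy": 0,"dz": 0,"roll": 0,"gripper": 0}
  ]
}}

```text
time: 45.08
tcp_pos: [0.5319, -0.0834, 0.1124]
tcp_rot: [0.731, 0.683, 0.001, 0.002]
wrist_force: [0.2, -0.4, -8.6]
finger_gap: 0.218
```

```bash
python3 plan.py .3725 -.306 .12 183.4 14
```

```text
from [ 0.5319 -0.0834  0.1124] 86.1 d [-0.1594 -0.2226  0.0076] 97.3 roll/row -0.1213 q6 1.48 F [ 0.17 -0.44 -8.57] gap 0.218
0 dx -1.66 dy -1.03 dz -0.05
1 dx -1.53 dy -1.22 dz -0.05
2 dx -1.37 dy -1.40 dz -0.05
3 dx -1.19 dy -1.55 dz -0.05
4 dx -0.99 dy -1.69 dz -0.05
5 dx -0.78 dy -1.79 dz -0.05
6 dx -0.56 dy -1.87 dz -0.05
7 dx -0.33 dy -1.93 dz -0.05
8 dx -0.09 dy -1.95 dz -0.05
9 dx 0.14 dy -1.95 dz -0.05
10 dx 0.38 dy -1.92 dz -0.05
11 dx 0.61 dy -1.86 dz -0.05
12 dx 0.83 dy -1.77 dz -0.05
13 dx 1.04 dy -1.66 dz -0.05
```

Emit:
{"method": "carry_out", "body": {
  "series": [
    {"dx": -1.65,"dy": -1.05,"dz": 0,"roll": -0.121,"gripper": 0},
    {"dx": -1.55,"dy": -1.2,"dz": 0,"roll": -0.121,"gripper": 0},
    {"dx": -1.35,"dy": -1.4,"dz": 0,"roll": -0.121,"gripper": 0},
    {"dx": -1.2,"dy": -1.55,"dz": 0,"roll": -0.121,"gripper": 0},
    {"dx": -1.0,"dy": -1.7,"dz": 0,"roll": -0.121,"gripper": 0},
    {"dx": -0.8,"dy": -1.8,"dz": 0,"roll": -0.121,"gripper": 0},
    {"dx": -0.55,"dy": -1.85,"dz": 0,"roll": -0.121,"gripper": 0},
    {"dx": -0.35,"dy": -1.95,"dz": 0,"roll": -0.121,"gripper": 0},
    {"dx": -0.1,"dy": -1.95,"dz": 0,"roll": -0.121,"gripper": 0},
    {"dx": 0.15,"dy": -1.95,"dz": 0,"roll": -0.121,"gripper": 0},
    {"dx": 0.4,"dy": -1.9,"dz": 0,"roll": -0.121,"gripper": 0},
    {"dx": 0.6,"dy": -1.85,"dz": 0,"roll": -0.121,"gripper": 0}
  ]
}}

```text
time: 46.08
tcp_pos: [0.3919, -0.2738, 0.1086]
tcp_rot: [0.09, 0.996, 0.001, -0.001]
wrist_force: [0.1, 1.0, -8.2]
finger_gap: 0.219
```

Emit:
{"method": "carry_out", "body": {
  "series": [
    {"dx": 0.85,"dy": -1.75,"dz": 0,"roll": -0.121,"gripper": 0},
    {"dx": 1.05,"dy": -1.65,"dz": 0,"roll": -0.121,"gripper": 0},
    {"dx": 0,"dy": 0,"dz": 0,"roll": 0,"gripper": 0},
    {"dx": 0,"dy": 0,"dz": 0,"roll": 0,"gripper": 0}
  ]
}}

```text
time: 46.42
tcp_pos: [0.3691, -0.3051, 0.1087]
tcp_rot: [-0.026, 1.0, 0.001, -0.001]
wrist_force: [0.3, 0.9, -8.5]
finger_gap: 0.217
```

```bash
python3 plan.py .3725 -.306 .0355 183.4 1
```

```text
from [ 0.3691 -0.3051  0.1087] -177.0 d [ 0.0034 -0.0009 -0.0732] 0.4 roll/row -0.0072 q6 -0.74 F [ 0.27  0.86 -8.51] gap 0.217
0 dx -0.34 dy -0.10 dz 7.32
```

Emit:
{"method": "carry_out", "body": {
  "series": [
    {"dx": -0.1,"dy": 0.1,"dz": 1.2,"roll": 0,"gripper": 0},
    {"dx": 0,"dy": 0,"dz": 1.2,"roll": 0,"gripper": 0},
    {"dx": 0,"dy": 0,"dz": 1.2,"roll": 0,"gripper": 0},
    {"dx": 0,"dy": 0,"dz": 1.2,"roll": 0,"gripper": 0},
    {"dx": 0,"dy": 0,"dz": 0.9,"roll": 0,"gripper": 0},
    {"dx": 0,"dy": 0,"dz": 0.6,"roll": 0,"gripper": 0},
    {"dx": 0,"dy": 0,"dz": 0.5,"roll": 0,"gripper": 0},
    {"dx": 0,"dy": 0,"dz": 0.4,"roll": 0,"gripper": 0},
    {"dx": 0,"dy": 0,"dz": 0.2,"roll": 0,"gripper": 0},
    {"dx": 0,"dy": 0,"dz": 0,"roll": 0,"gripper": 0}
  ]
}}

```text
time: 47.25
tcp_pos: [0.3714, -0.3041, 0.0356]
tcp_rot: [-0.028, 1.0, 0.0, -0.0]
wrist_force: [-0.1, -0.0, -8.4]
finger_gap: 0.221
```

Emit:
{"method": "carry_out", "body": {
  "series": [
    {"dx": 0,"dy": 0,"dz": 0,"roll": 0,"gripper": 0.5},
    {"dx": 0,"dy": 0,"dz": 0,"roll": 0,"gripper": 0.5},
    {"dx": 0,"dy": 0,"dz": 0,"roll": 0,"gripper": 0.5},
    {"dx": 0,"dy": 0,"dz": 0,"roll": 0,"gripper": 0.5},
    {"dx": 0,"dy": 0,"dz": -0.5,"roll": 0,"gripper": 0.5},
    {"dx": 0,"dy": 0,"dz": -1.5,"roll": 0,"gripper": 0.5},
    {"dx": 0,"dy": 0,"dz": -3,"roll": 0,"gripper": 0.5},
    {"dx": 0,"dy": 0,"dz": -4,"roll": 0,"gripper": 0},
    {"dx": 0,"dy": 0,"dz": -4,"roll": 0,"gripper": 0},
    {"dx": 0,"dy": 0,"dz": -4,"roll": 0,"gripper": 0},
    {"dx": 0,"dy": 0,"dz": -3,"roll": 0,"gripper": 0},
    {"dx": 0,"dy": 0,"dz": -1,"roll": 0,"gripper": 0}
  ]
}}

```text
time: 48.25
tcp_pos: [0.3733, -0.3058, 0.2518]
tcp_rot: [-0.028, 1.0, -0.003, 0.003]
wrist_force: [0.4, 0.1, -0.1]
finger_gap: -0.003
```

```bash
python3 - <<'E'
from look import *
from plan import plan
look()
from scipy.optimize import least_squares
cs=[manip.read_camera("scene"),manip.read_camera("top")]
cs[1]["pixels"]=cs[1]["pixels"]; obs=[]
for c in cs:
    m=sum(blobs(c,lo,hi,5)[0].astype(int) for lo,hi in(((0,150,80),(6,255,255)),((172,150,80),(180,255,255))))>0
    u=proj(c,[.62,-.29,.175])[0].astype(int); n,l,st,ce=cv2.connectedComponentsWithStats(m.astype(np.uint8))
    k=min(range(1,n),key=lambda i:np.hypot(*(ce[i]-u))); print(st[k])
    # open to strip spout
    q=cv2.morphologyEx((l==k).astype(np.uint8),cv2.MORPH_OPEN,cv2.getStructuringElement(2,(9,9)));M=cv2.moments(q,True)
    rc=(M["m01"]/M["m00"],M["m10"]/M["m00"]); print("cap disc px",np.round(rc,1),q.sum(),[unproj(c,rc,z).round(4) for z in(.165,.175,.182)])
cv2.imwrite("pics/t7.png",np.hstack([cv2.resize(cs[1]["pixels"][180:380,370:470],(400,600),None),cv2.resize(cs[0]["pixels"][230:380,140:240+0],(400,600))]))
plan(.618,-.289,.26,183,14)
E
```

```text
lug [0.359 0.315] [0.019 0.036] 179.3
lug [ 0.371 -0.306] [0.02  0.035] 3.3
lug [0.431 0.311] [0.019 0.037] 175.5
lug [ 0.448 -0.301] [0.018 0.035] 178.6
lug [0.502 0.306] [0.019 0.036] 176.6
[228 268  24  21 275]
cap disc px [279.2 243.4] 231 [array([ 0.6133, -0.2876,  0.165 ]), array([ 0.622 , -0.2935,  0.175 ]), array([ 0.6281, -0.2977,  0.182 ])]
[423 198  16  31 219]
cap disc px [205.5 430.2] 179 [array([ 0.6214, -0.2928,  0.165 ]), array([ 0.619 , -0.2903,  0.175 ]), array([ 0.6173, -0.2885,  0.182 ])]
from [ 0.3717 -0.3045  0.2464] -176.8 d [0.2463 0.0155 0.0136] -0.2 roll/row 0.0002 q6 -0.74 F [-0.02 -0.59 -0.31] gap 0.005
0 dx -1.76 dy 0.01 dz -0.10
```

View pics/t7.png

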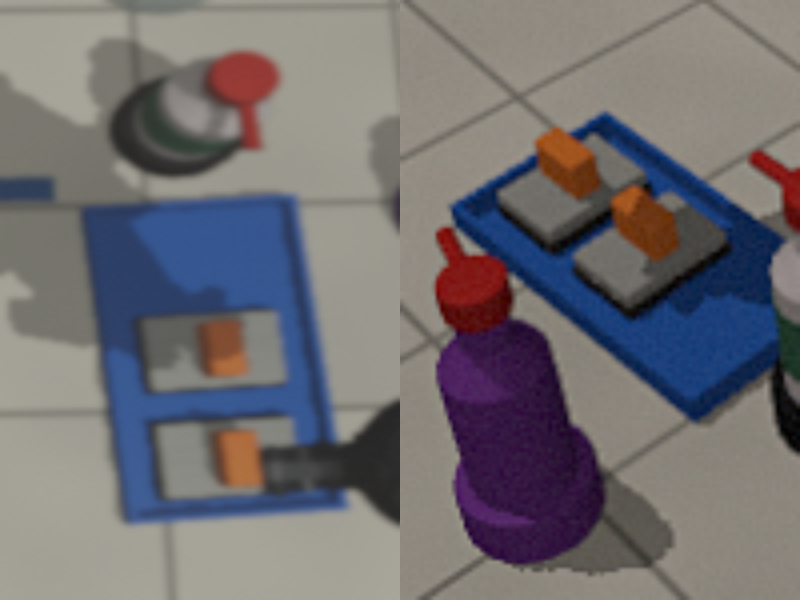

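Picture: both glazed feet stand flat in the blue tray. The red cap centre is at about (0.618, -0.289), found by both cameras. I'm moving the shut fingers over it.

Emit:
{"method": "carry_out", "body": {
  "series": [
    {"dx": -2.46,"dy": 0,"dz": 0,"roll": 0,"gripper": 0},
    {"dx": -2.46,"dy": 0,"dz": 0,"roll": 0,"gripper": 0},
    {"dx": -2.46,"dy": 0,"dz": 0,"roll": 0,"gripper": 0},
    {"dx": -2.46,"dy": 0,"dz": 0,"roll": 0,"gripper": 0},
    {"dx": -2.46,"dy": 0,"dz": 0,"roll": 0,"gripper": 0},
    {"dx": -2.46,"dy": 0,"dz": 0,"roll": 0,"gripper": 0},
    {"dx": -2.46,"dy": 0,"dz": 0,"roll": 0,"gripper": 0},
    {"dx": -2.46,"dy": 0,"dz": 0,"roll": 0,"gripper": 0},
    {"dx": -2.46,"dy": 0,"dz": 0,"roll": 0,"gripper": 0},
    {"dx": -2.46,"dy": 0,"dz": 0,"roll": 0,"gripper": 0},
    {"dx": 0,"dy": 0,"dz": 0,"roll": 0,"gripper": 0},
    {"dx": 0,"dy": 0,"dz": 0,"roll": 0,"gripper": 0}
  ]
}}

```text
time: 49.4
tcp_pos: [0.6166, -0.2897, 0.2421]
tcp_rot: [-0.028, 1.0, 0.001, -0.002]
wrist_force: [-1.0, 0.3, -1.1]
finger_gap: 0.003
```

```bash
python3 - <<'E'
from plan import plan
from h import *
plan(.618,-.289,.19,183,1)
c=manip.read_camera("scene");cv2.imwrite("pics/s8.png",cv2.resize(c["pixels"][190:350,180:320],None,fx=4,fy=3.7))
E
```

```text
from [ 0.6166 -0.2897  0.2421] -176.8 d [ 0.0014  0.0007 -0.0521] -0.2 roll/row 0.004 q6 -0.5 F [-0.96  0.34 -1.09] gap 0.003
0 dx -0.14 dy 0.06 dz 5.21
```

View pics/s8.png

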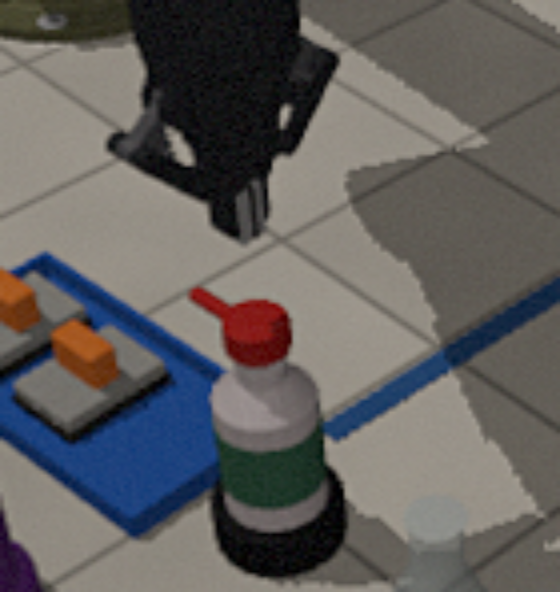

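Picture: the shut fingers at crop (245,225) are above the red cap at (257,325) on the white canister. I'll press slowly and watch the force.

Emit:
{"method": "carry_out", "body": {
  "series": [
    {"dx": -0.1,"dy": 0,"dz": 1.2,"roll": 0,"gripper": 0},
    {"dx": 0,"dy": 0,"dz": 1.2,"roll": 0,"gripper": 0},
    {"dx": 0,"dy": 0,"dz": 1.2,"roll": 0,"gripper": 0},
    {"dx": 0,"dy": 0,"dz": 0.8,"roll": 0,"gripper": 0},
    {"dx": 0,"dy": 0,"dz": 0.5,"roll": 0,"gripper": 0},
    {"dx": 0,"dy": 0,"dz": 0.3,"roll": 0,"gripper": 0},
    {"dx": 0,"dy": 0,"dz": 0.2,"roll": 0,"gripper": 0},
    {"dx": 0,"dy": 0,"dz": 0.2,"roll": 0,"gripper": 0},
    {"dx": 0,"dy": 0,"dz": 0.2,"roll": 0,"gripper": 0},
    {"dx": 0,"dy": 0,"dz": 0,"roll": 0,"gripper": 0}
  ]
}}

```text
time: 50.28
tcp_pos: [0.618, -0.2906, 0.1878]
tcp_rot: [-0.028, 1.0, -0.0, 0.0]
wrist_force: [-1.0, 0.0, -0.1]
finger_gap: 0.003
```

Emit:
{"method": "carry_out", "body": {
  "series": [
    {"dx": 0,"dy": 0,"dz": 0.2,"roll": 0,"gripper": 0},
    {"dx": 0,"dy": 0,"dz": 0.2,"roll": 0,"gripper": 0},
    {"dx": 0,"dy": 0,"dz": 0,"roll": 0,"gripper": 0},
    {"dx": 0,"dy": 0,"dz": 0,"roll": 0,"gripper": 0}
  ]
}}

```text
time: 50.62
tcp_pos: [0.6179, -0.2905, 0.1836]
tcp_rot: [-0.028, 1.0, 0.0, -0.0]
wrist_force: [1.0, -0.1, -0.4]
finger_gap: 0.0
```

Emit:
{"method": "carry_out", "body": {
  "series": [
    {"dx": 0,"dy": 0,"dz": 0.2,"roll": 0,"gripper": 0},
    {"dx": 0,"dy": 0,"dz": 0.2,"roll": 0,"gripper": 0},
    {"dx": 0,"dy": 0,"dz": 0,"roll": 0,"gripper": 0},
    {"dx": 0,"dy": 0,"dz": 0,"roll": 0,"gripper": 0}
  ]
}}

```text
time: 50.95
tcp_pos: [0.6182, -0.2907, 0.1804]
tcp_rot: [-0.028, 1.0, -0.0, 0.0]
wrist_force: [0.6, 0.1, 4.1]
finger_gap: 0.002
```

Emit:
{"method": "carry_out", "body": {
  "series": [
    {"dx": 0,"dy": 0,"dz": 0.3,"roll": 0,"gripper": 0},
    {"dx": 0,"dy": 0,"dz": 0.3,"roll": 0,"gripper": 0},
    {"dx": 0,"dy": 0,"dz": 0.2,"roll": 0,"gripper": 0},
    {"dx": 0,"dy": 0,"dz": 0,"roll": 0,"gripper": 0},
    {"dx": 0,"dy": 0,"dz": 0,"roll": 0,"gripper": 0}
  ]
}}

```text
time: 51.37
tcp_pos: [0.6183, -0.2907, 0.174]
tcp_rot: [-0.028, 1.0, -0.0, 0.001]
wrist_force: [-3.9, 2.0, 12.4]
finger_gap: -0.002
```

Emit:
{"method": "carry_out", "body": {
  "series": [
    {"dx": 0,"dy": 0,"dz": 0.2,"roll": 0,"gripper": 0},
    {"dx": 0,"dy": 0,"dz": 0,"roll": 0,"gripper": 0},
    {"dx": 0,"dy": 0,"dz": 0,"roll": 0,"gripper": 0},
    {"dx": 0,"dy": 0,"dz": 0,"roll": 0,"gripper": 0}
  ]
}}

```text
time: 51.7
tcp_pos: [0.6184, -0.2907, 0.1739]
tcp_rot: [-0.028, 1.0, -0.001, 0.002]
wrist_force: [-7.5, 3.0, 22.1]
finger_gap: 0.001
```

The cap bottomed at 0.174 m: the height stopped changing and the force rose to 22 N. I'm releasing it and moving clear.

Emit:
{"method": "carry_out", "body": {
  "series": [
    {"dx": 0,"dy": 0,"dz": -0.5,"roll": 0,"gripper": 0},
    {"dx": 0,"dy": 0,"dz": -0.5,"roll": 0,"gripper": 0},
    {"dx": 0,"dy": 0,"dz": -1,"roll": 0,"gripper": 0},
    {"dx": 0,"dy": 0,"dz": -2,"roll": 0,"gripper": 0},
    {"dx": 0,"dy": 0,"dz": -3,"roll": 0,"gripper": 0},
    {"dx": 0,"dy": 0,"dz": -2,"roll": 0,"gripper": 0},
    {"dx": 0,"dy": 3,"dz": 0,"roll": 0,"gripper": 0},
    {"dx": 0,"dy": 3,"dz": 0,"roll": 0,"gripper": 0},
    {"dx": 0,"dy": 3,"dz": 0,"roll": 0,"gripper": 0},
    {"dx": 0,"dy": 3,"dz": 0,"roll": 0,"gripper": 0},
    {"dx": 0,"dy": 3,"dz": 0,"roll": 0,"gripper": 0},
    {"dx": 0,"dy": 3,"dz": 0,"roll": 0,"gripper": 0}
  ]
}}

```text
time: 52.7
tcp_pos: [0.6076, -0.1095, 0.2597]
tcp_rot: [-0.027, 1.0, 0.0, -0.0]
wrist_force: [0.4, -0.7, 0.5]
finger_gap: 0.001
```

Emit:
{"method": "carry_out", "body": {
  "series": [
    {"dx": 0,"dy": 3,"dz": 0,"roll": 0,"gripper": 0},
    {"dx": 0,"dy": 3,"dz": 0,"roll": 0,"gripper": 0},
    {"dx": 0,"dy": 3,"dz": 0,"roll": 0,"gripper": 0},
    {"dx": 0,"dy": 0,"dz": 0,"roll": 0,"gripper": 0},
    {"dx": 0,"dy": 0,"dz": 0,"roll": 0,"gripper": 0}
  ]
}}

```text
time: 53.12
tcp_pos: [0.6029, -0.0195, 0.2598]
tcp_rot: [-0.029, 1.0, -0.0, -0.0]
wrist_force: [-0.0, -1.1, -0.3]
finger_gap: 0.004
```

```bash
python3 - <<'E'
from look import *
look()
c=manip.read_camera("scene");t=manip.read_camera("top")
for k in("flask","reagent"): print(k,[(r["score"],r["at"]) for r in manip.trace(k,c)+manip.trace(k,t)])
print(manip.state()["wrist_force"],proj(c,[.618,-.289,.182]))
cv2.imwrite("pics/s9.png",np.hstack([cv2.resize(c["pixels"][150:390,130:480],(420,288*1)),cv2.resize(t["pixels"][150:400,100:480],(380,288))]))
E
```

```text
lug [0.359 0.315] [0.02  0.036] 1.7
lug [ 0.371 -0.304] [0.018 0.035] 3.2
lug [0.431 0.31 ] [0.02  0.037] 175.9
lug [ 0.449 -0.3  ] [0.018 0.035] 3.2
lug [0.502 0.305] [0.021 0.036] 176.6
flask [(0.79, [358.6, 292.1]), (0.89, [165.8, 411.0]), (0.68, [209.1, 430.9])]
reagent [(0.6, [228.6, 446.4]), (0.88, [163.2, 152.0])]
[ 0.38582544 -0.66984305  0.9946227 ] [[243.60554064 274.69819694]]
```

View pics/s9.png

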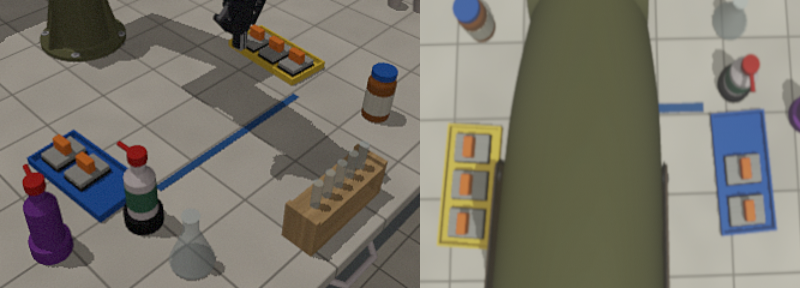

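Picture: three feet stand flat in the yellow tray and two in the blue tray. The cap is up, the flask and jar are where they were, and the robot is clear. I'm handing in.

```bash
python3 -c "
from cell import manip
print(manip.hand_in(), manip.state()['time'])"
```

```text
the job is handed in; nothing more can be done
the job is handed in; nothing more can be done
```

I pulled all five feet across the tape, sorted them into the trays, pressed the cleaner cap and handed the job in at about 53 s. No verdict was reported.

- **Sorting:** Three feet dragged at about 5–6 N and went into the yellow tray. The other two went into the blue wash tray as glazed.
- **Weakest point:** The two glazed feet first read 3.3–4.9 N, with about 2–4 N of vertical load on the tool. Repulled without that load, they read 1.3–3.3 N, mostly above the 1.2–1.7 N you gave for glazed soles. I called them glazed because they were clearly easier than the other three and all five feet were there, which means three sound and two glazed.
- **Cap:** I pressed it until it stopped about 8 mm down, at 22 N, then let it go. In the last picture it looks up; I could not read the cap joint directly.
- **Last checks:** The top camera put all five feet within a few mm of their planned slots, and they looked flat. The flask and jar were within about 2 pixels of where they started, and the arm was clear of everything.

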